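Renew the relays of the extractor's control unit

TASK

The dust extractor keeps tripping: swing the keeper bar of its control unit clear, pull every burnt relay (dark cover, red dot) and put it in the grey scrap tray, and plug all the fresh clear relays that lie on the bench fully home, upright, into any of the sockets. Then swing the keeper fully shut over them and turn the ratchet thumbscrew clockwise until it slips and clicks a few times, stopping within half a turn of the first click. Last, press the green reset key with closed fingertips, firmly but without leaning on it, then let go of everything; leave the other tools and tins where they are.

Things in the scene. Friction and masses are not known exactly. Their poses are not given: they have to be found in the camera images.
- control_unit: The dust extractor's control unit, a grey box fixed to the bench, 130 mm (x) x 256 mm (y), flat top deck at z = 45 mm. Origin on the bench, straight under the middle socket; x points to its back edge (45 mm away; front edge 85 mm away), y along the row of sockets. Keeper pivot at y +90 mm, thumbscrew axis at y -114 mm (x 0).
- socket0 (a point): Centre of the floor of the first socket (nearest the keeper's pivot): a rectangular pocket in the deck, 52 mm along the unit's x, 38 mm along its y (2 mm play all round, mouth chamfered 2 mm), 16 mm deep, floor 29 mm above the bench. A relay pushed home stands on this floor, its top 30 mm above the deck. Axes as the unit's.
- socket1 (a point): The same for the middle socket, 46 mm from each neighbour.
- socket2 (a point): The same for the third socket, nearest the thumbscrew.
- keeper (a joint): Angle of the keeper bar, rad. 0 = shut, over the sockets (along the unit's -y from the pivot), hooked end round the thumbscrew's stud; opens level, counter-clockwise from above, to the unit's back; stop at 1.75. Stays where left (about 1 N at the handle moves it). From 1.3 up all sockets are clear. Bar 20 mm wide, 8 mm thick, underside 34 mm above the deck: clears seated relays by 4 mm, strikes others.
- keeper_pivot (a point): The axis of the keeper bar, at the height of the bar's top (87 mm above the bench).
- keeper_handle (a point): Top centre of the keeper's handle: a black upright post 16 mm thick that rises 34 mm from the top of the bar, 113 mm from the pivot.
- knob_top (a point): Top centre of the ratchet thumbscrew's knob: a black knurled cylinder, 34 mm diameter, 26 mm tall, upright axis, white mark on its rim above a like mark on the steel collar of the screw (they part when it slips); its top stands 38 to 41 mm above the level of the keeper bar's top. Turned clockwise seen from above it winds down 6 mm per turn until it seats.
- screw (a joint): How far the screw under the knob is wound in, rad, clockwise from above positive. Starts between 0.3 and 1.8; at 3.0 its shoulder seats, the foot holds the hooked end of the shut keeper down, and the screw stops dead. It needs about 0.04 N m to turn and stays where it is left.
- clutch (a joint): Slip of the torque-limiting knob over its screw, rad, clockwise positive, 0 at the start. While the screw is free the knob takes it along and this stays put; when the screw is seated the knob gives way at about 0.13 N m and this grows, counted as one click per 0.26 rad. It stays when let go.
- reset_key: Green square membrane key with a white cross, 30 x 30 mm, in the black keypad strip on the front of the deck; at x -58 mm, y +50 mm in the unit's frame. Origin: centre of its top face, 47 mm above the bench. It gives only 1 mm; a press of 4 N or more counts.
- scrap_tray: Grey open scrap tray fixed to the bench, 150 mm (its x) x 120 mm (its y), walls 4 mm thick and 30 mm high, floor 5 mm thick. Origin: centre of its underside. A timber pile 0.4 m tall stands behind the tray and the fresh relays (x over 0.55 m): pass in front of it.
- fresh0: Fresh plug-in relay, may be absent: a box 48 mm long (its own x) x 34 mm wide (its own y) x 46 mm tall, about 90 g, black base 17 mm high and a clear cover that shows a copper coil, blue patch on top. Stands upright on the bench. Origin: centre of its underside, z up. Grip it across its 48 mm length, on the cover. Either way round fits a socket.
- fresh1: Fresh plug-in relay, may be absent: a box 48 mm long (its own x) x 34 mm wide (its own y) x 46 mm tall, about 90 g, black base 17 mm high and a clear cover that shows a copper coil, blue patch on top. Stands upright on the bench. Origin: centre of its underside, z up. Grip it across its 48 mm length, on the cover. Either way round fits a socket.
- fresh2: Fresh plug-in relay, may be absent: a box 48 mm long (its own x) x 34 mm wide (its own y) x 46 mm tall, about 90 g, black base 17 mm high and a clear cover that shows a copper coil, blue patch on top. Stands upright on the bench. Origin: centre of its underside, z up. Grip it across its 48 mm length, on the cover. Either way round fits a socket.
- burnt0: Burnt relay, may be absent: same shape and size as a fresh one (48 x 34 x 46 mm, 90 g), but the cover is opaque dark brown with a red dot on top. Starts plugged into one of the three sockets, its x along the unit's x. Origin: centre of its underside. It simply pulls straight up.
- burnt1: Burnt relay, may be absent: same shape and size as a fresh one (48 x 34 x 46 mm, 90 g), but the cover is opaque dark brown with a red dot on top. Starts plugged into one of the three sockets, its x along the unit's x. Origin: centre of its underside. It simply pulls straight up.
- burnt2: Burnt relay, may be absent: same shape and size as a fresh one (48 x 34 x 46 mm, 90 g), but the cover is opaque dark brown with a red dot on top. Starts plugged into one of the three sockets, its x along the unit's x. Origin: centre of its underside. It simply pulls straight up.
- driver_red: Bystander: screwdriver with red handle, 230 mm long, lying behind the control unit; origin at its middle.
- masking_tape: Bystander: roll of masking tape lying flat, 109 mm diameter, 24 mm tall.
- tin_wax: Bystander: round wax tin, 70 mm diameter, 50 mm tall, behind the control unit.
- pencil_red: Bystander: red carpenter's pencil, 170 mm long, lying near the bench's front edge.
Not all that is in view belongs to the job. What is shaped like the burnt2 but pink or purple is not meant.

How it is judged:
By the outcome, as a careful person would: the job done as asked, in the order asked, and still so for the second after the job is handed in, with the robot touching nothing.
Of fresh0, fresh1, fresh2 only 2 to 3 are there at a start; the rules pass over those that are not, and their reading is None.
Of burnt0, burnt1, burnt2 only 1 to 2 are there at a start; the rules pass over those that are not, and their reading is None.
At some moment in a run one of fresh0, fresh1, fresh2 may be knocked a few centimetres aside while the robot is not near it.
Once in a run the grip may slacken for a moment while it holds something.
It also fails if it takes over 210 s, if anything falls off the work surface, if the arm or the gripper's body presses on something with over 40 N, if the wrist force passes 120 N, or if a joint passes its speed limit or range.

ROBOT

A 6-joint arm with a two-finger parallel gripper is mounted at the origin on a cart in front of the work surface, level with it; the furniture and walls round the work are solid. World frame = base frame: x ahead of the robot, y to its left, z up, the work surface at z = 0. Lengths are in m, angles in degrees, forces in N, time in s.
With the tool pointing down it reaches from about 0.25 to 0.725 m from the base axis. Payload 9.7 kg.
Tool frame: the origin (TCP) lies between the finger pads; the fingertips stand 22 mm ahead of it and the grasp point (between the pads) lies 3 mm ahead of it; z points along the fingers, y is the line along which they close (so a half turn about z gives the same grasp; the last joint's range is limited). The gripper opens to 85 mm and grips with 20 to 120 N. Pads are 22 mm wide; open, the fingers measure 114 mm over their backs; the gripper's body (76 mm by 85 mm) begins 54 mm behind the grasp point. The pads swing forward as they close: fully open they stand 13 mm farther back than shut.
Start: joints at [65.947, 4.979, 10.078, 95.1, 0, 90], TCP at [0.224, 0.502, 0.253] pointing down, gripper open.
Joint ranges: [-179.16, 179.16], [-48.56, 103.87], [-65.8, 70.77], [-126.05, 130.52], [-82.76, 87.17], [-180, 180]. Speed limits (degrees/s): [127.2, 127.2, 147.25, 180, 180, 180].

INTERFACE

Orientations are given as [roll, pitch, yaw] about the fixed x, y, z axes, in that order (R = Rz(yaw) Ry(pitch) Rx(roll)).
In Python, from workcell import bot, viewer, finder gives the robot as it stands.
- The arm moves only by the tool move_arm, never from a script. Its arguments are lists of equal length, an entry for each row: "offset": the shift along the tool's x, y, z in cm, a list of three; "twist": the turn, a rotation vector about the tool's x, y, z in rad, a list of three; "grip": the opening, from 0 (shut) to 1 (fully open). In form: {"offset": [[x, y, z], ...], "twist": [[ax, ay, az], ...], "grip": [grip, ...]}. A call has 1 to 5 rows; each row shifts and turns the commanded pose from where the row before left it, along the tool's axes as they then stand; what a row does not reach is not made up. A row lasts 1/10 s, in which the tool goes at most 50 mm and 8.59 degrees, less where a joint would pass 70% of its speed; a pose out of reach is approached as far as the arm can. A call is refused whole if a number of a shift passes 5 or a number of a turn 0.15, either way. A call with a gripper value outside its range is refused whole. The fingers move at their own pace and stop on an object; "force" is the grip in N (left out, the last holds). Time passes only in rows, so rows that do not move let the fingers close. It gives the time, the measured TCP pose, the force, the opening and the grip force at its end, in the units of the state.
- bot.get_obs(): the state, without advancing time (a new reading comes with each control period).
- viewer.camera(name): name is "side" or "top" or "wrist"; returns a dict with "color" (480x640x3 uint8, red, green, blue), "depth" (480x640 float32, m along the optical axis (not along the pixel's ray), 0 where there is no reading), "vfov" (degrees; the focal length in pixels is half the picture's height over the tangent of half this angle, whatever the lens; pixels are square), "cx", "cy" (the principal point, pixels), "position" and "attitude" of the camera in the world; the wrist camera has in their place "tool_from_camera" (4x4, takes a point from camera to tool coordinates, whose origin is the TCP and whose axes are the flange's). Camera axes: x right, y down, z forward; pixel columns grow to the right and rows downward; lengths in m; the calibration is good to about 2 mm. The wrist camera is an equidistant fisheye: a pixel r from the principal point sees the ray r / f radians off the axis. A picture is of the moment at which its call begins: read the wrist's pose just before it.
- bot.job_done(): hands the job in; it is judged then, once.
Trained networks look in a picture, given as the dict that the camera call returned (one of the last four; its "shot" number tells which), for a name from the list of things; names that differ only in an ending like _2 or _b are one class to them, and where a whole thing is asked for, a point or a joint stands for the part that bears it (a point fixed in the world has none). Each returns a list of dicts, best first, with "p" (0 to 1); they miss things now and then, are a little off and sometimes report something else, mostly with a low value. They report only what shows in the picture. A call takes as long as a camera call. They do not tell look-alikes from the thing itself.
- finder.boxes_of(picture, thing): "position" ([column, row] in pixels, amid what is visible of it).
- finder.pinpoint(picture, thing): "position" ([column, row] in pixels: a listed point, or the origin of a listed thing).
The state is a dict: "time": time; "q": joint angles; "qd": joint speeds; "joint_efforts": joint torques, N m; "ee_pos": TCP position; "tcp_rot": TCP orientation; "wrist_force": force on the tool from outside, world axes, zero at the start; "torque": the same for the moment, N m; "opening": finger opening in m; "grasp_force": force on a finger pad.
Only numpy, scipy, OpenCV 4.12 (cv2) and the standard library are available. Lean on these libraries where they do the work, as an engineer would, in place of code of your own. Each camera call takes 0.05 s, during which the arm holds its last target. There are 200 camera calls.

## Working session

There is one attempt and no reset: what is moved stays moved. The work goes in short steps, Python scripts to look and compute and a tool call to move; the robot and the scene stay as the last step left them, time stands still between calls to the robot, and variables do not carry over. Pictures are saved under pics/ and viewed, at most 14 in all, crops included, and the job is handed in when it is done.

Besides the shell and the picture viewer there is one more tool, called after "Emit:" by a JSON object that holds its "name" and its "arguments", one argument or row to a line. move_arm: Moves the arm, as the interface text tells. Its arguments: {"type":"object","properties":{"offset":{"type":"array","items":{"type":"array","items":{"type":"number"}}},"twist":{"type":"array","items":{"type":"array","items":{"type":"number"}}},"grip":{"type":"array","items":{"type":"number"}},"force":{"type":"number"}},"required":["offset","twist","grip"]}

```bash
mkdir -p pics; ls
cat > h.py <<'E'
import numpy as np, cv2, json
from scipy.spatial.transform import Rotation as R
from workcell import bot, viewer, finder
def snap(n):
    o=bot.get_obs(); c=viewer.camera(n); c['obs']=o; c['name']=n; return c
def Rt(a): 
    a=np.array(a,float)
    if a.shape==(3,3): return a
    if a.size==4: return R.from_quat(a).as_matrix()
    return R.from_euler('xyz',a,degrees=True).as_matrix()
def ray(c,px):
    f=240/np.tan(np.radians(c['vfov'])/2); x,y=(px[0]-c['cx'])/f,(px[1]-c['cy'])/f
    if c['name']=='wrist':
        r=np.hypot(x,y); s=np.sin(r)/r if r>1e-9 else 1; d=np.array([x*s,y*s,np.cos(r)])
        T=np.array(c['tool_from_camera']); Rw=Rt(c['obs']['tcp_rot']); 
        return np.array(c['obs']['ee_pos'])+Rw@T[:3,3], Rw@T[:3,:3]@d
    return np.array(c['position']), Rt(c['attitude'])@np.array([x,y,1.])
def at_z(c,px,z):
    p,d=ray(c,px); return p+d*(z-p[2])/d[2]
def at_d(c,px):
    u,v=int(round(px[0])),int(round(px[1])); D=c['depth'][v-1:v+2,u-1:u+2]; D=np.median(D[D>0]) if (D>0).any() else 0
    p,d=ray(c,px)
    if c['name']=='wrist':
        f=240/np.tan(np.radians(c['vfov'])/2); d=d/np.cos(np.hypot(px[0]-c['cx'],px[1]-c['cy'])/f)
    return p+d*D
def save(c,n,crop=None,s=1):
    im=c['color'][:,:,::-1]
    if crop: x0,y0,x1,y1=crop; im=im[y0:y1,x0:x1]
    if s!=1: im=cv2.resize(im,None,fx=s,fy=s,interpolation=cv2.INTER_CUBIC)
    cv2.imwrite('pics/'+n+'.png',im)
E
python3 - <<'E'
from h import *
o=bot.get_obs(); print(o)
t=snap('top'); s=snap('side')
for c in (t,s):
    save(c,c['name']+'0'); print(c['name'],c['vfov'],c['cx'],c['cy'],c['position'],c['attitude'])
H=dict(socket0=.029,socket1=.029,socket2=.029,keeper_pivot=.087,keeper_handle=.121,knob_top=.126,reset_key=.047,scrap_tray=0,fresh0=0,burnt0=.029,control_unit=0,tin_wax=0,masking_tape=0,driver_red=0.01)
for n,z in H.items():
    for c in (t,s):
        for r in finder.pinpoint(c,n)[:4]:
            if r['p']>.2: print(n,c['name'],round(r['p'],2),np.round(r['position']),np.round(at_z(c,r['position'],z),3),np.round(at_d(c,r['position']),3))
E
```

```text
pics
{'time': 0.0, 'q': array([6.59496561e+01, 5.00918350e+00, 1.00323092e+01, 9.50991739e+01,
       1.05617442e-03, 9.00006698e+01]), 'qd': array([-0.01275347, -0.04269552, -0.03013385,  0.02900564,  0.01717836,
        0.0460571 ]), 'joint_efforts': array([-1.74889351e-04, -5.20378518e+01,  4.64811337e+01,  1.60070794e-02,
       -8.70793792e-05,  2.01699044e-05]), 'ee_pos': array([0.22405543, 0.50206097, 0.25258223]), 'tcp_rot': array([-1.79923952e+02, -1.05528453e-03,  1.55948985e+02]), 'wrist_force': array([-0.4644163 , -0.31287087,  0.50083965]), 'torque': array([-0.02038242, -0.00841267,  0.00779391]), 'grasp_force': 0.0, 'opening': 0.08549647298247916}
top 46.69758849368994 324.6241997010101 242.7671799174546 [ 0.29215968 -0.02299354  1.70141139] [-173.24664012   -0.31553395  -91.56212702]
side 45.748013678503305 316.1022724859754 239.05828914015626 [ 0.01360113 -0.98463246  0.89952874] [-126.81786963   -0.80696884  -24.87869655]
socket0 top 0.91 [379. 246.] [ 0.475 -0.201  0.029] [ 0.474 -0.201  0.032]
socket0 top 0.74 [411. 242.] [ 0.486 -0.299  0.029] [ 0.48  -0.291  0.07
[... 3224 characters left out ...]
rol_unit top 0.27 [394. 246.] [ 0.478 -0.251  0.   ] [ 0.47  -0.241  0.073]
control_unit side 0.88 [365. 335.] [ 0.483 -0.255  0.   ] [ 0.456 -0.297  0.051]
control_unit side 0.51 [327. 315.] [ 0.435 -0.167  0.   ] [ 0.413 -0.208  0.046]
tin_wax top 0.89 [434. 187.] [ 0.659 -0.383  0.   ] [ 0.649 -0.373  0.047]
tin_wax side 0.63 [468. 351.] [ 0.659 -0.384  0.   ] [ 0.638 -0.403  0.029]
masking_tape top 0.57 [311. 226.] [0.546 0.002 0.   ] [0.545 0.002 0.005]
masking_tape side 0.89 [339. 262.] [ 0.542 -0.01   0.   ] [ 0.543 -0.008 -0.002]
driver_red top 0.84 [368. 178.] [ 0.69  -0.178  0.01 ] [ 0.691 -0.179  0.005]
driver_red side 0.82 [427. 291.] [ 0.676 -0.199  0.01 ] [ 0.685 -0.189 -0.001]
```

View pics/top0.png

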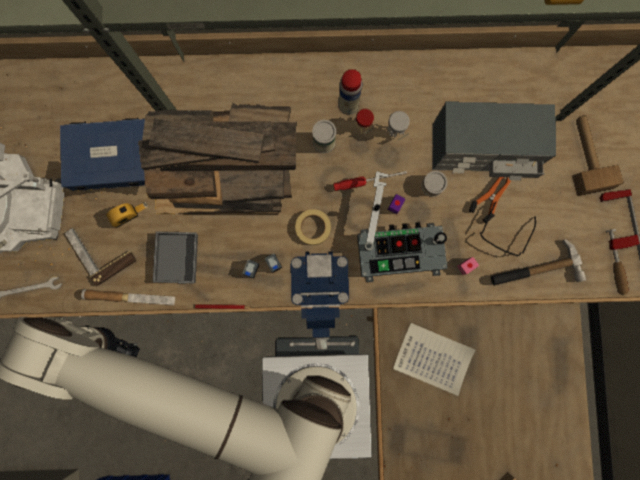

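View pics/side0.png

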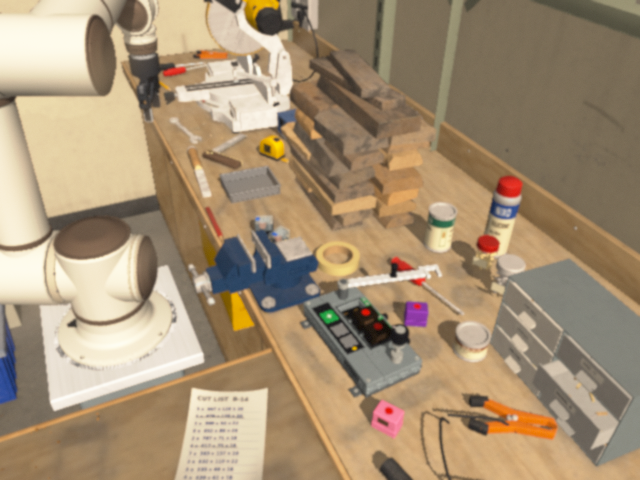

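Emit:
{"name": "move_arm", "arguments": {
  "offset": [
    [0,0,-1],
    [0,0,-1],
    [0,0,-1],
    [0,0,-1],
    [0,0,-1]
  ],
  "twist": [
    [0,0,0.15],
    [0,0,0.15],
    [0,0,0.15],
    [0,0,0.15],
    [0,0,0.15]
  ],
  "grip": [1,1,1,1,1]
}}

```text
time: 2.0
ee_pos: [0.2242, 0.5022, 0.3037]
tcp_rot: [180.0, -0.0, 112.6]
wrist_force: [0.7, -0.2, 0.3]
opening: 0.0853
grasp_force: 0.0
```

Emit:
{"name": "move_arm", "arguments": {
  "offset": [
    [0,0,0],
    [0,0,0]
  ],
  "twist": [
    [0,0,0.15],
    [0,0,0.15]
  ],
  "grip": [1,1]
}}

```text
time: 2.2
ee_pos: [0.2242, 0.5024, 0.3037]
tcp_rot: [180.0, -0.0, 95.4]
wrist_force: [0.4, 0.2, 0.0]
opening: 0.0855
grasp_force: 0.0
```

Emit:
{"name": "move_arm", "arguments": {
  "offset": [
    [-3.85,0.7,0],
    [-3.85,0.7,0],
    [-3.85,0.7,0],
    [-3.85,0.7,0],
    [-3.85,0.7,0]
  ],
  "twist": [
    [0,0,0],
    [0,0,0],
    [0,0,0],
    [0,0,0],
    [0,0,0]
  ],
  "grip": [1,1,1,1,1]
}}

```text
time: 2.7
ee_pos: [0.2784, 0.3128, 0.3033]
tcp_rot: [180.0, -0.0, 95.8]
wrist_force: [1.3, -0.4, 0.9]
opening: 0.0856
grasp_force: 0.0
```

Emit:
{"name": "move_arm", "arguments": {
  "offset": [
    [-3.85,0.7,0],
    [-3.85,0.7,0],
    [-3.85,0.7,0],
    [-3.85,0.7,0],
    [-3.85,0.7,0]
  ],
  "twist": [
    [0,0,0],
    [0,0,0],
    [0,0,0],
    [0,0,0],
    [0,0,0]
  ],
  "grip": [1,1,1,1,1]
}}

```text
time: 3.2
ee_pos: [0.3326, 0.1248, 0.3035]
tcp_rot: [179.9, -0.0, 95.8]
wrist_force: [0.2, 0.6, -0.2]
opening: 0.0854
grasp_force: 0.0
```

Emit:
{"name": "move_arm", "arguments": {
  "offset": [
    [-3.85,0.7,0],
    [-3.85,0.7,0],
    [-3.85,0.7,0],
    [-3.85,0.7,0],
    [-3.85,0.7,0]
  ],
  "twist": [
    [0,0,0],
    [0,0,0],
    [0,0,0],
    [0,0,0],
    [0,0,0]
  ],
  "grip": [1,1,1,1,1]
}}

```text
time: 3.7
ee_pos: [0.3869, -0.0635, 0.3036]
tcp_rot: [179.9, 0.0, 95.8]
wrist_force: [0.1, 1.0, 0.4]
opening: 0.0854
grasp_force: 0.0
```

Emit:
{"name": "move_arm", "arguments": {
  "offset": [
    [-3.85,0.7,0],
    [-3.85,0.7,0],
    [-3.85,0.7,0],
    [-3.85,0.7,0],
    [0,0,0]
  ],
  "twist": [
    [0,0,0],
    [0,0,0],
    [0,0,0],
    [0,0,0],
    [0,0,0]
  ],
  "grip": [1,1,1,1,1]
}}

```text
time: 4.2
ee_pos: [0.4308, -0.2155, 0.302]
tcp_rot: [-179.9, -0.0, 95.6]
wrist_force: [0.4, 0.4, -1.1]
opening: 0.0857
grasp_force: 0.0
```

Run:
```python
from h import *
c=snap('wrist'); save(c,'w1'); print(c['vfov'],c['cx'],c['cy']); print(np.round(c['tool_from_camera'],3).tolist()); print(c['obs']['ee_pos'],c['obs']['tcp_rot'])
H=dict(socket0=.029,socket2=.029,keeper_pivot=.087,keeper_handle=.121,knob_top=.126,reset_key=.047,burnt0=.029,control_unit=0)
for n,z in H.items():
        for r in finder.pinpoint(c,n)[:3]:
            if r['p']>.2: print(n,c['name'],round(r['p'],2),np.round(r['position'],1),np.round(at_z(c,r['position'],z),4),np.round(at_d(c,r['position']),4))
```

```text
65.70646984690485 322.69160462183544 241.32402709151967
[[-0.001, -0.95, -0.312, 0.08], [1.0, -0.002, 0.0, -0.0], [-0.001, -0.312, 0.95, -0.12], [0.0, 0.0, 0.0, 1.0]]
[ 0.43082213 -0.21551623  0.30198352] [-1.79917272e+02 -8.40684063e-03  9.55935969e+01]
socket0 wrist 0.68 [362.7 195.7] [ 0.4728 -0.2081  0.029 ] [ 0.4729 -0.2082  0.0286]
socket0 wrist 0.65 [359.8 234.8] [ 0.4751 -0.2523  0.029 ] [ 0.4695 -0.2399  0.0709]
socket0 wrist 0.54 [491.4 207.9] [ 0.6261 -0.2043  0.029 ] [ 0.5786 -0.1882  0.1208]
socket2 wrist 0.68 [362.7 195.7] [ 0.4728 -0.2081  0.029 ] [ 0.4729 -0.2082  0.0286]
socket2 wrist 0.65 [359.8 234.8] [ 0.4751 -0.2523  0.029 ] [ 0.4695 -0.2399  0.0709]
socket2 wrist 0.54 [491.4 207.9] [ 0.6261 -0.2043  0.029 ] [ 0.5786 -0.1882  0.1208]
keeper_pivot wrist 0.81 [372.8 160.9] [ 0.4708 -0.1644  0.087 ] [ 0.4701 -0.164   0.0918]
keeper_pivot wrist 0.75 [309.2 198.2] [ 0.4167 -0.2046  0.087 ] [ 0.416  -0.213   0.0465]
keeper_handle wrist 0.61 [490.1 208.8] [ 0.5774 -0.1892  0.121 ] [ 0.578  -0.1894  0.1198]
knob_top wrist 0.94 [357.6 375.6] [ 0.4804 -0.3701  0.126 ] [ 0.4802 -0.3693  0.127 ]
knob_top wrist 0.57 [522.4 191.7] [ 0.6047 -0.1687  0.126 ] [ 0.6828 -0.1829 -0.0011]
reset_key wrist 0.87 [309.  192.1] [ 0.4152 -0.2065  0.047 ] [ 0.4152 -0.2066  0.0466]
burnt0 wrist 0.97 [455.4 240.4] [ 0.5881 -0.2479  0.029 ] [ 0.5848 -0.2456  0.037 ]
burnt0 wrist 0.95 [357.6 238.7] [ 0.4732 -0.2571  0.029 ] [ 0.4674 -0.2432  0.0739]
burnt0 wrist 0.88 [353.8 277. ] [ 0.4748 -0.3036  0.029 ] [ 0.4693 -0.2861  0.07  ]
control_unit wrist 0.87 [360.  231.7] [ 0.4787 -0.2571  0.    ] [ 0.4706 -0.2395  0.0611]
```

View pics/w1.png

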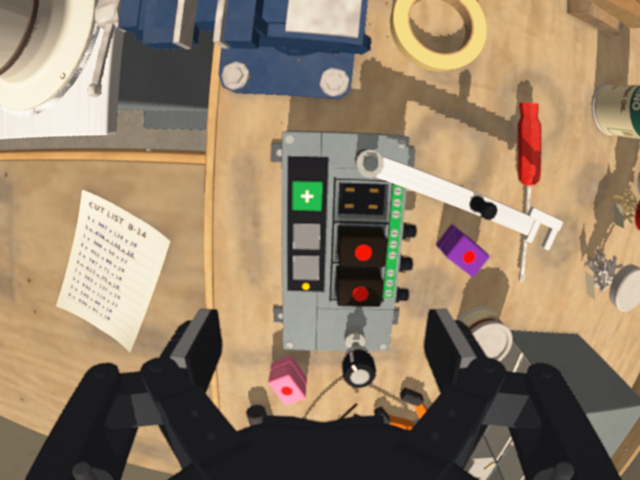

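```bash
cat >> h.py <<'E'
def cloud(c,step=1):
    v,u=np.mgrid[0:480:step,0:640:step]; D=c['depth'][v,u]; m=D>0; u,v,D=u[m],v[m],D[m]
    f=240/np.tan(np.radians(c['vfov'])/2); x,y=(u-c['cx'])/f,(v-c['cy'])/f
    if c['name']=='wrist':
        r=np.hypot(x,y)+1e-12; k=np.tan(r)/r; P=np.c_[x*k,y*k,np.ones_like(x)]*D[:,None]
        T=np.array(c['tool_from_camera']); P=P@T[:3,:3].T+T[:3,3]; Rw=Rt(c['obs']['tcp_rot'])
        return P@Rw.T+np.array(c['obs']['ee_pos']),u,v
    P=np.c_[x,y,np.ones_like(x)]*D[:,None]; return P@Rt(c['attitude']).T+np.array(c['position']),u,v
def rect(P):
    (a,b),(w,h),t=cv2.minAreaRect((P[:,:2]*1000).astype(np.float32)); return np.round([a,b,w,h,t],1)
E
python3 - <<'E'
from h import *
c=snap('wrist'); P,u,v=cloud(c)
def sel(z0,z1,x0,x1,y0,y1):
    m=(P[:,2]>z0)&(P[:,2]<z1)&(P[:,0]>x0)&(P[:,0]<x1)&(P[:,1]>y0)&(P[:,1]<y1); return P[m]
D=sel(.041,.0495,.37,.54,-.42,-.10); print('deck',len(D),rect(D),np.percentile(D[:,2],[5,50,95]))
# robust: percent histogram per angle
best=[]
for a in np.arange(-2,7,.25):
    r=np.radians(a);x=D[:,:2]@[np.cos(r),np.sin(r)];y=D[:,:2]@[-np.sin(r),np.cos(r)]
    q=np.percentile(x,[.5,99.5]),np.percentile(y,[.5,99.5]); best.append(((q[0][1]-q[0][0])*(q[1][1]-q[1][0]),a,q))
b=min(best,key=lambda b:b[0]); print(b)
for nm,y0,y1 in (('b1',-.275,-.235),('b2',-.325,-.277)):
    T=sel(.071,.082,.43,.52,y0,y1); print(nm,len(T),rect(T),T.mean(0))
K=sel(.118,.135,.45,.51,-.40,-.34); print('knob',rect(K),np.percentile(K[:,2],[10,50,90]))
Hh=sel(.105,.13,.54,.62,-.24,-.14); print('handle',rect(Hh),Hh.mean(0),Hh[:,2].max())
B=sel(.078,.098,.44,.66,-.26,-.13); 
print('bar',rect(B),len(B)); vx,vy,x0,y0=cv2.fitLine((B[:,:2]*1000).astype(np.float32),cv2.DIST_HUBER,0,.01,.01).ravel(); print(np.degrees(np.arctan2(vy,vx)),x0,y0)
Q=sel(.02,.036,.43,.52,-.235,-.18); print('s0',rect(Q),len(Q))
# rigid fit from points
M=np.array([[0,.09],[0,.046],[0,0],[0,-.046],[0,-.114],[-.058,.05]]); W=np.array([[.4708,-.1644],[.4728,-.2081],[.4732,-.2571],[.4748,-.3036],[.4804,-.3701],[.4152,-.2065]])
from scipy.optimize import least_squares
f=lambda p:(np.c_[p[0]+np.cos(p[2])*M[:,0]-np.sin(p[2])*M[:,1],p[1]+np.sin(p[2])*M[:,0]+np.cos(p[2])*M[:,1]]-W).ravel()
s=least_squares(f,[.474,-.255,.03],loss='soft_l1',f_scale=.002); print(s.x,np.degrees(s.x[2]),np.round(s.fun,4))
E
```

```text
deck 18490 [ 455.7 -270.   131.   256.9    3.8] [0.04309728 0.04465357 0.04650288]
(np.float64(0.032670669290063084), np.float64(4.25), (array([0.3693913 , 0.49869041]), array([-0.42820604, -0.17553091])))
b1 1369 [ 474.7 -256.    47.5   32.8    4.9] [ 0.47420298 -0.25536421  0.07378665]
b2 1257 [ 477.2 -301.9   47.9   34.3    3.8] [ 0.4767972  -0.30106203  0.07367572]
knob [ 481.9 -369.    33.8   33.    50.4] [0.12135607 0.12651819 0.12765288]
handle [ 578.  -191.3   16.6   15.6   19.5] [ 0.5760858  -0.19091883  0.11783239] 0.12210498116406479
bar [ 557.1 -187.1   36.7  207.8   78.6] 3877
-12.291195 543.3108 -183.02255
s0 [ 471.7 -212.1   53.1   36.5    4.4] 1603
[ 0.47433106 -0.25554128  0.03762951] 2.156012001833838 [ 0.0001 -0.0012 -0.0002 -0.0015  0.0011  0.0016  0.0013  0.0021 -0.0018
  0.0006 -0.0007 -0.0013]
```

Emit:
{"name": "move_arm", "arguments": {
  "offset": [
    [-1.8,0,0],
    [0,3.7,0],
    [0,3.7,0],
    [0,3.7,0],
    [0,3.8,0]
  ],
  "twist": [
    [0,0,0.03],
    [0,0,0],
    [0,0,0],
    [0,0,0],
    [0,0,0]
  ],
  "grip": [0,0,0,0,0]
}}

```text
time: 5.2
ee_pos: [0.582, -0.2189, 0.3035]
tcp_rot: [180.0, 0.0, 94.1]
wrist_force: [0.6, -0.3, -0.1]
opening: 0.012
grasp_force: 0.0
```

Emit:
{"name": "move_arm", "arguments": {
  "offset": [
    [0,0,0],
    [0,0,4],
    [0,0,4],
    [0,0,4],
    [0,0,0]
  ],
  "twist": [
    [0,0,0],
    [0,0,0],
    [0,0,0],
    [0,0,0],
    [0,0,0]
  ],
  "grip": [0,0,0,0,0]
}}

```text
time: 5.7
ee_pos: [0.5779, -0.2183, 0.1774]
tcp_rot: [-179.5, -0.2, 94.1]
wrist_force: [0.4, -0.7, -0.8]
opening: -0.0
grasp_force: 0.0
```

Emit:
{"name": "move_arm", "arguments": {
  "offset": [
    [-0.5,0,2],
    [0,0,2],
    [0,0,2],
    [0,0,0]
  ],
  "twist": [
    [0,0,0],
    [0,0,0],
    [0,0,0],
    [0,0,0]
  ],
  "grip": [0,0,0,0]
}}

```text
time: 6.1
ee_pos: [0.5805, -0.2243, 0.1233]
tcp_rot: [-179.9, -0.0, 94.1]
wrist_force: [-0.5, -0.3, 0.8]
opening: -0.0
grasp_force: 0.0
```

Emit:
{"name": "move_arm", "arguments": {
  "offset": [
    [0.5,0,0],
    [0.7,0,0],
    [0.7,0,0],
    [0.7,0,0],
    [0.7,0,0]
  ],
  "twist": [
    [0,0,0],
    [0,0,0],
    [0,0,0],
    [0,0,0],
    [0,0,0]
  ],
  "grip": [0,0,0,0,0]
}}

```text
time: 6.6
ee_pos: [0.5789, -0.1909, 0.124]
tcp_rot: [179.9, 0.0, 94.1]
wrist_force: [0.7, -0.8, 0.7]
opening: -0.0004
grasp_force: 0.7
```

Emit:
{"name": "move_arm", "arguments": {
  "offset": [
    [0.7,0,0],
    [0.7,0,0],
    [0.7,0,0],
    [0,0,0]
  ],
  "twist": [
    [0,0,0],
    [0,0,0],
    [0,0,0],
    [0,0,0]
  ],
  "grip": [0,0,0,0]
}}

```text
time: 7.0
ee_pos: [0.577, -0.1695, 0.1232]
tcp_rot: [-180.0, -0.0, 94.1]
wrist_force: [0.1, -0.7, -0.1]
opening: 0.0002
grasp_force: 0.0
```

Emit:
{"name": "move_arm", "arguments": {
  "offset": [
    [-1,0,0],
    [0,0,-4],
    [0,0,-4],
    [-2,-3.6,0],
    [-2,-3.6,0]
  ],
  "twist": [
    [0,0,0],
    [0,0,0],
    [0,0,0],
    [0,0,0],
    [0,0,0]
  ],
  "grip": [0,0,0,0.5,0.75]
}}

```text
time: 7.5
ee_pos: [0.5091, -0.2267, 0.2044]
tcp_rot: [179.9, 0.1, 94.1]
wrist_force: [0.6, -1.0, -0.9]
opening: 0.0285
grasp_force: 0.0
```

Emit:
{"name": "move_arm", "arguments": {
  "offset": [
    [-2.9,-3.6,0],
    [0,0,0],
    [0,0,0]
  ],
  "twist": [
    [0,0,0],
    [0,0,0],
    [0,0,0]
  ],
  "grip": [0.75,0.75,0.75]
}}

```text
time: 7.8
ee_pos: [0.4745, -0.2584, 0.2035]
tcp_rot: [180.0, 0.0, 93.9]
wrist_force: [0.7, 0.2, 0.2]
opening: 0.0643
grasp_force: 0.0
```

```bash
cat >> h.py <<'E'
O=np.array([.4747,-.2563]); TH=np.radians(3.9); EX=np.array([np.cos(TH),np.sin(TH)]); EY=np.array([-np.sin(TH),np.cos(TH)])
def w2u(p): d=np.atleast_2d(np.array(p))[:,:2]-O; return np.c_[d@EX,d@EY]
def u2w(a,b): return O+a*EX+b*EY
def me():
    o=bot.get_obs(); print('t',round(o['time'],1),'w',np.round(o['ee_pos'],4),'u',np.round(w2u(o['ee_pos'])[0],4),'rot',np.round(o['tcp_rot'],2),'F',np.round(o['wrist_force'],1),'op',round(o['opening'],4),round(o['grasp_force'],1)); return o
E
python3 - <<'E'
from h import *
me(); c=snap('wrist'); save(c,'w2'); P,u,v=cloud(c); U=w2u(P)
for x in np.arange(-.05,.072,.004):
    m=(abs(U[:,0]-x)<.002)&(U[:,1]>-.06)&(U[:,1]<.05); print(round(x,3),np.round(np.percentile(P[m,2],[50,90,99]),3) if m.sum()>5 else 0,end=' ')
for y0,y1 in((-.02,.02),(-.07,-.022)):
    m=(P[:,2]>.071)&(P[:,2]<.08)&(abs(U[:,0])<.03)&(U[:,1]>y0)&(U[:,1]<y1); print(m.sum(),rect(np.c_[U[m]]))
E
```

```text
t 7.8 w [ 0.4745 -0.2584  0.2035] u [-0.0004 -0.002 ] rot [1.7997e+02 1.0000e-02 9.3920e+01] F [0.7 0.2 0.2] op 0.0643 0.0
-0.05 [0.239 0.276 0.278] -0.046 [0.208 0.24  0.241] -0.042 [0.046 0.239 0.244] -0.038 [0.208 0.242 0.251] -0.034 [0.212 0.252 0.277] -0.03 [0.253 0.274 0.278] -0.026 [0.259 0.274 0.277] -0.022 [0.261 0.278 0.281] -0.018 [0.264 0.279 0.282] -0.014 [0.261 0.279 0.281] -0.01 [0.26  0.278 0.281] -0.006 [0.258 0.272 0.275] -0.002 [0.259 0.272 0.275] 0.002 [0.258 0.272 0.275] 0.006 [0.259 0.273 0.28 ] 0.01 [0.261 0.279 0.281] 0.014 [0.261 0.279 0.282] 0.018 [0.264 0.28  0.282] 0.022 [0.26  0.274 0.279] 0.026 [0.257 0.274 0.277] 0.03 [0.213 0.261 0.277] 0.034 [0.213 0.244 0.276] 0.038 [0.199 0.241 0.247] 0.042 [0.203 0.24  0.241] 0.046 [0.24  0.273 0.277] 0.05 [0.243 0.277 0.279] 0.054 [0.26  0.278 0.284] 0.058 [0.254 0.283 0.287] 0.062 [0.258 0.284 0.288] 0.066 [0.268 0.286 0.289] 0.07 [-0.     0.     0.001] 2930 [-0.3  0.2 33.  47.3 89.7]
2466 [ -0.3 -45.7  47.7  33.6   0.9]
```

Run:
```python
from h import *
c=snap('wrist'); P,u,v=cloud(c); U=w2u(P); m=P[:,2]<.15; P,U=P[m],U[m]
for x in np.arange(.026,.07,.004):
    m=(abs(U[:,0]-x)<.002)&(U[:,1]>-.06)&(U[:,1]<.06); print(round(x,3),np.round(np.percentile(P[m,2],[50,90,99]),3) if m.sum()>5 else 0,end=' ')
```

```text
0.026 [0.043 0.045 0.046] 0.03 [0.045 0.046 0.047] 0.034 [0.045 0.046 0.047] 0.038 [0.045 0.046 0.047] 0.042 [0.045 0.046 0.047] 0.046 [0.044 0.045 0.046] 0.05 [0.034 0.036 0.036] 0.054 [-0.     0.033  0.035] 0.058 [0.    0.033 0.034] 0.062 [-0.     0.032  0.034] 0.066 [-0.     0.001  0.032] 0.07 [-0.     0.     0.001]
```

Emit:
{"name": "move_arm", "arguments": {
  "offset": [
    [0.2,0,3.5],
    [0,0,3.5],
    [0,0,3.1],
    [0,0,2],
    [0,0,1]
  ],
  "twist": [
    [0,0,0],
    [0,0,0],
    [0,0,0],
    [0,0,0],
    [0,0,0]
  ],
  "grip": [0.75,0.75,0.75,0.75,0.75]
}}

```text
time: 8.4
ee_pos: [0.4748, -0.2538, 0.0698]
tcp_rot: [-179.8, -0.1, 94.2]
wrist_force: [0.1, 0.1, 0.2]
opening: 0.064
grasp_force: 0.0
```

Emit:
{"name": "move_arm", "arguments": {
  "offset": [
    [0,0,0],
    [0,0,0],
    [0,0,0],
    [0,0,0]
  ],
  "twist": [
    [0,0,0],
    [0,0,0],
    [0,0,0],
    [0,0,0]
  ],
  "grip": [0.75,0.4,0.4,0.4],
  "force": 50
}}

```text
time: 8.8
ee_pos: [0.4757, -0.2554, 0.0737]
tcp_rot: [179.9, 0.1, 94.1]
wrist_force: [0.3, 0.2, 2.8]
opening: 0.0467
grasp_force: 53.3
```

Emit:
{"name": "move_arm", "arguments": {
  "offset": [
    [0,0,-2],
    [0,0,-4],
    [0,0,-4],
    [0,0,-4],
    [0,0,-4]
  ],
  "twist": [
    [0,0,0],
    [0,0,0],
    [0,0,0],
    [0,0,0],
    [0,0,0]
  ],
  "grip": [0.4,0.4,0.4,0.4,0.4]
}}

```text
time: 9.3
ee_pos: [0.4747, -0.255, 0.2546]
tcp_rot: [180.0, 0.0, 94.1]
wrist_force: [0.6, 0.1, -0.1]
opening: 0.047
grasp_force: 52.5
```

Emit:
{"name": "move_arm", "arguments": {
  "offset": [
    [4,0.23,0],
    [4,0.23,0],
    [4,0.23,0],
    [4,0.23,0],
    [4,0.23,0]
  ],
  "twist": [
    [0,0,0],
    [0,0,0],
    [0,0,0],
    [0,0,0],
    [0,0,0]
  ],
  "grip": [0.4,0.4,0.4,0.4,0.4]
}}

```text
time: 9.8
ee_pos: [0.472, -0.0533, 0.253]
tcp_rot: [179.9, 0.0, 94.0]
wrist_force: [0.7, -0.1, -0.6]
opening: 0.0469
grasp_force: 52.7
```

Emit:
{"name": "move_arm", "arguments": {
  "offset": [
    [4,0.23,0],
    [4,0.23,0],
    [4,0.23,0],
    [4,0.23,0],
    [4,0.23,0]
  ],
  "twist": [
    [0,0,0],
    [0,0,0],
    [0,0,0],
    [0,0,0],
    [0,0,0]
  ],
  "grip": [0.4,0.4,0.4,0.4,0.4]
}}

```text
time: 10.3
ee_pos: [0.4692, 0.1472, 0.253]
tcp_rot: [179.9, -0.0, 94.1]
wrist_force: [0.4, -0.4, -0.9]
opening: 0.0468
grasp_force: 52.7
```

Emit:
{"name": "move_arm", "arguments": {
  "offset": [
    [4,0.23,0],
    [4,0.23,0],
    [4,0.23,0],
    [4,0.23,0],
    [0,0,0]
  ],
  "twist": [
    [0,0,0],
    [0,0,0],
    [0,0,0],
    [0,0,0],
    [0,0,0]
  ],
  "grip": [0.4,0.4,0.4,0.4,0.4]
}}

```text
time: 10.8
ee_pos: [0.4668, 0.3096, 0.2518]
tcp_rot: [-180.0, -0.0, 94.3]
wrist_force: [-0.5, -0.6, -1.2]
opening: 0.0471
grasp_force: 52.6
```

Run:
```python
from h import *
me(); c=snap('wrist'); save(c,'w3'); P,u,v=cloud(c)
for n,z in dict(scrap_tray=0,fresh0=0).items():
    for r in finder.pinpoint(c,n)[:4]: print(n,round(r['p'],2),np.round(r['position']),np.round(at_z(c,r['position'],z),3))
```

```text
t 10.8 w [0.4668 0.3096 0.2518] u [0.0306 0.5652] rot [-1.7998e+02 -5.0000e-02  9.4280e+01] F [-0.5 -0.6 -1.2] op 0.0471 52.6
scrap_tray 0.93 [322.  98.] [0.458 0.415 0.   ]
fresh0 0.63 [271. 302.] [0.417 0.192 0.   ]
fresh0 0.54 [318.  98.] [0.455 0.415 0.   ]
```

View pics/w3.png

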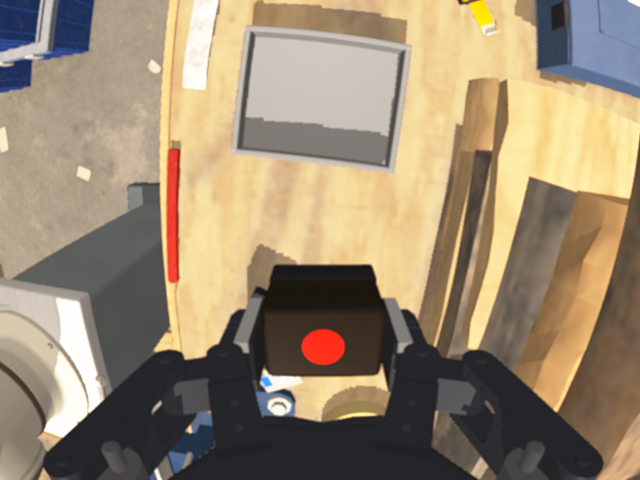

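Emit:
{"name": "move_arm", "arguments": {
  "offset": [
    [3.9,0,0],
    [3.9,0,0],
    [0,0,4],
    [0,0,4],
    [0,0,4]
  ],
  "twist": [
    [0,0,0],
    [0,0,0],
    [0,0,0],
    [0,0,0],
    [0,0,0]
  ],
  "grip": [0.4,0.4,0.4,0.4,0.4]
}}

```text
time: 11.45
ee_pos: [0.4623, 0.3827, 0.1316]
tcp_rot: [179.9, -0.0, 94.0]
wrist_force: [0.5, -0.5, -0.6]
opening: 0.0472
grasp_force: 52.7
```

Emit:
{"name": "move_arm", "arguments": {
  "offset": [
    [0,0,4],
    [0,0,2],
    [0,0,1],
    [0,0,0.5],
    [0,0,0]
  ],
  "twist": [
    [0,0,0],
    [0,0,0],
    [0,0,0],
    [0,0,0],
    [0,0,0]
  ],
  "grip": [0.4,0.4,0.4,0.4,0.4]
}}

```text
time: 11.95
ee_pos: [0.4623, 0.3834, 0.0581]
tcp_rot: [180.0, -0.0, 94.0]
wrist_force: [0.1, -0.2, -0.8]
opening: 0.0474
grasp_force: 52.6
```

Emit:
{"name": "move_arm", "arguments": {
  "offset": [
    [0,0,0.5],
    [0,0,0],
    [0,0,0],
    [0,0,0],
    [0,0,0]
  ],
  "twist": [
    [0,0,0],
    [0,0,0],
    [0,0,0],
    [0,0,0],
    [0,0,0]
  ],
  "grip": [0.4,0.4,0.7,0.75,0.75]
}}

```text
time: 12.45
ee_pos: [0.4619, 0.3838, 0.0527]
tcp_rot: [180.0, -0.0, 94.1]
wrist_force: [0.2, 0.4, -0.3]
opening: 0.0639
grasp_force: 0.0
```

Emit:
{"name": "move_arm", "arguments": {
  "offset": [
    [0,0,-2],
    [0,0,-4],
    [0,0,-4],
    [0,0,-4],
    [0,0,-4]
  ],
  "twist": [
    [0,0,0],
    [0,0,0],
    [0,0,0],
    [0,0,0],
    [0,0,0]
  ],
  "grip": [0.75,0.75,0.75,0.75,0.75]
}}

```text
time: 12.95
ee_pos: [0.4616, 0.3835, 0.2342]
tcp_rot: [180.0, -0.0, 94.1]
wrist_force: [0.6, 0.4, 0.1]
opening: 0.0641
grasp_force: 0.0
```

Emit:
{"name": "move_arm", "arguments": {
  "offset": [
    [-4,-0.8,-1],
    [-4,-0.8,-1],
    [-4,-0.8,0],
    [-4,-0.8,0],
    [0,0,0]
  ],
  "twist": [
    [0,0,0],
    [0,0,0],
    [0,0,0],
    [0,0,0],
    [0,0,0]
  ],
  "grip": [0.75,0.75,0.75,0.75,0.75]
}}

```text
time: 13.45
ee_pos: [0.4407, 0.2185, 0.2535]
tcp_rot: [179.9, 0.0, 93.9]
wrist_force: [-0.2, 1.0, 0.7]
opening: 0.0639
grasp_force: 0.0
```

Run:
```python
from h import *
me(); c=snap('wrist'); save(c,'w4'); P,u,v=cloud(c)
m=(P[:,2]>.038)&(P[:,2]<.056)&(P[:,0]>.37)&(P[:,0]<.53)&(P[:,1]>.07)&(P[:,1]<.27)
im=np.zeros((480,640),np.uint8); im[v[m],u[m]]=255
n,lab,st,cc=cv2.connectedComponentsWithStats(im)
L=lab[v,u]
for k in range(1,n):
    if st[k,4]>150: q=P[m&(L==k)]; print(st[k],rect(q),np.median(q[:,2]))
for r in finder.pinpoint(c,'fresh0')[:4]: print(round(r['p'],2),np.round(r['position']),np.round(at_z(c,r['position'],0),3))
```

```text
t 13.4 w [0.4407 0.2185 0.2535] u [-0.0016  0.476 ] rot [1.7992e+02 1.0000e-02 9.3900e+01] F [-0.2  1.   0.7] op 0.0639 0.0
[ 265  216   58   50 1740] [415.6 188.2  34.6  48.4  69.6] 0.044698317725982
[ 281  285   53   43 1452] [431.  119.8  48.3  34.6  26.6] 0.04458745930668202
0.84 [298. 226.] [0.417 0.191 0.   ]
0.76 [310. 289.] [0.433 0.12  0.   ]
0.53 [348.  14.] [0.452 0.414 0.   ]
```

View pics/w4.png

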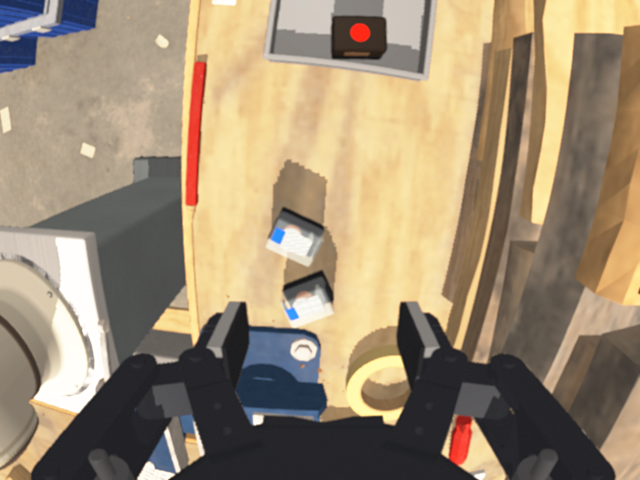

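Emit:
{"name": "move_arm", "arguments": {
  "offset": [
    [-2.85,-2.7,0],
    [0,0,2],
    [0,0,3],
    [0,0,4],
    [0,0,0]
  ],
  "twist": [
    [0,0,0],
    [0,0,0.142],
    [0,0,0.142],
    [0,0,0.142],
    [0,0,0]
  ],
  "grip": [0.75,0.75,0.75,0.75,0.75]
}}

```text
time: 14.05
ee_pos: [0.4142, 0.1913, 0.1575]
tcp_rot: [-179.7, 0.3, 69.6]
wrist_force: [-0.6, 0.2, 0.8]
opening: 0.0643
grasp_force: 0.0
```

Run:
```python
from h import *
me()
```

```text
t 14.1 w [0.4142 0.1913 0.1575] u [-0.0299  0.4507] rot [-179.68    0.32   69.6 ] F [-0.6  0.2  0.8] op 0.0643 0.0
```

Emit:
{"name": "move_arm", "arguments": {
  "offset": [
    [-0.2,0.1,3.5],
    [0,0,3.5],
    [0,0,2.5],
    [0,0,1.5],
    [0,0,0.8]
  ],
  "twist": [
    [0,0,0],
    [0,0,0],
    [0,0,0],
    [0,0,0],
    [0,0,0]
  ],
  "grip": [0.75,0.75,0.75,0.75,0.75]
}}

```text
time: 14.55
ee_pos: [0.4169, 0.1899, 0.0446]
tcp_rot: [-180.0, 0.0, 69.9]
wrist_force: [0.5, 0.5, -0.1]
opening: 0.0642
grasp_force: 0.0
```

Emit:
{"name": "move_arm", "arguments": {
  "offset": [
    [0,0,0],
    [0,0,0],
    [0,0,0],
    [0,0,0],
    [0,0,0]
  ],
  "twist": [
    [0,0,0],
    [0,0,0],
    [0,0,0],
    [0,0,0],
    [0,0,0]
  ],
  "grip": [0.75,0.4,0.4,0.4,0.4],
  "force": 50
}}

```text
time: 15.05
ee_pos: [0.4176, 0.1898, 0.0461]
tcp_rot: [179.9, -0.1, 69.7]
wrist_force: [-1.0, 0.2, 7.3]
opening: 0.047
grasp_force: 51.9
```

Emit:
{"name": "move_arm", "arguments": {
  "offset": [
    [0,0,-4],
    [0,0,-4],
    [0,0,-4],
    [0,0,-4],
    [0,0,-4]
  ],
  "twist": [
    [0,0,0],
    [0,0,0],
    [0,0,-0.142],
    [0,0,-0.142],
    [0,0,-0.142]
  ],
  "grip": [0.4,0.4,0.4,0.4,0.4]
}}

```text
time: 15.55
ee_pos: [0.4164, 0.1891, 0.2467]
tcp_rot: [179.9, -0.0, 94.4]
wrist_force: [1.2, 1.1, -0.4]
opening: 0.047
grasp_force: 52.0
```

Emit:
{"name": "move_arm", "arguments": {
  "offset": [
    [-4,0.27,0],
    [-4,0.27,0],
    [-4,0.27,0],
    [-4,0.27,0],
    [-4,0.27,0]
  ],
  "twist": [
    [0,0,0],
    [0,0,0],
    [0,0,0],
    [0,0,0],
    [0,0,0]
  ],
  "grip": [0.4,0.4,0.4,0.4,0.4]
}}

```text
time: 16.05
ee_pos: [0.4442, -0.0109, 0.2452]
tcp_rot: [179.9, 0.0, 94.1]
wrist_force: [1.0, 0.1, -0.3]
opening: 0.0472
grasp_force: 51.9
```

Emit:
{"name": "move_arm", "arguments": {
  "offset": [
    [-4,0.27,0],
    [-4,0.27,0],
    [-4,0.27,0],
    [-4,0.27,0],
    [-4,0.27,0]
  ],
  "twist": [
    [0,0,0],
    [0,0,0],
    [0,0,0],
    [0,0,0],
    [0,0,0]
  ],
  "grip": [0.4,0.4,0.4,0.4,0.4]
}}

```text
time: 16.55
ee_pos: [0.4718, -0.2097, 0.2451]
tcp_rot: [179.9, 0.0, 94.1]
wrist_force: [1.5, 0.7, -0.8]
opening: 0.0468
grasp_force: 51.9
```

Emit:
{"name": "move_arm", "arguments": {
  "offset": [
    [0,0,3],
    [0,0,3],
    [0,0,2],
    [0,0,0],
    [0,0,0]
  ],
  "twist": [
    [0,0,0],
    [0,0,0],
    [0,0,0],
    [0,0,0],
    [0,0,0]
  ],
  "grip": [0.4,0.4,0.4,0.4,0.4]
}}

```text
time: 17.05
ee_pos: [0.4719, -0.2079, 0.1653]
tcp_rot: [180.0, 0.0, 94.1]
wrist_force: [0.3, -0.3, 0.4]
opening: 0.0471
grasp_force: 51.8
```

```bash
cat >> h.py <<'E'
def held(c):
    P,u,v=cloud(c); T=(P-np.array(c['obs']['ee_pos']))@Rt(c['obs']['tcp_rot'])
    m=(abs(T[:,0])<.03)&(abs(T[:,1])<.0215)&(T[:,2]>-.03)&(T[:,2]<.03)
    t=T[m]; print('held n',len(t),'z pct',np.round(np.percentile(t[:,2],[5,25,50,75,95]),4)); z=np.median(t[:,2]); k=t[abs(t[:,2]-z)<.003]
    print('top rect tool mm',rect(k),'zmed',round(z,4),'x',np.round(np.percentile(k[:,0],[1,99]),4))
    A=np.c_[k[:,:2],np.ones(len(k))]; print('tilt deg',np.round(np.degrees(np.linalg.lstsq(A,k[:,2],rcond=None)[0][:2]),1))
E
python3 - <<'E'
from h import *
me(); c=snap('wrist'); save(c,'w5'); held(c)
E
```

```text
t 17.1 w [ 0.4719 -0.2079  0.1653] u [0.0005 0.0485] rot [1.7998e+02 1.0000e-02 9.4090e+01] F [ 0.3 -0.3  0.4] op 0.0471 51.8
held n 10463 z pct [0.0005 0.0011 0.0016 0.0048 0.0231]
top rect tool mm [-1.9 -0.  34.2 43.2  0.6] zmed 0.0016 x [-0.0178  0.0146]
tilt deg [1.5 0.3]
```

View pics/w5.png

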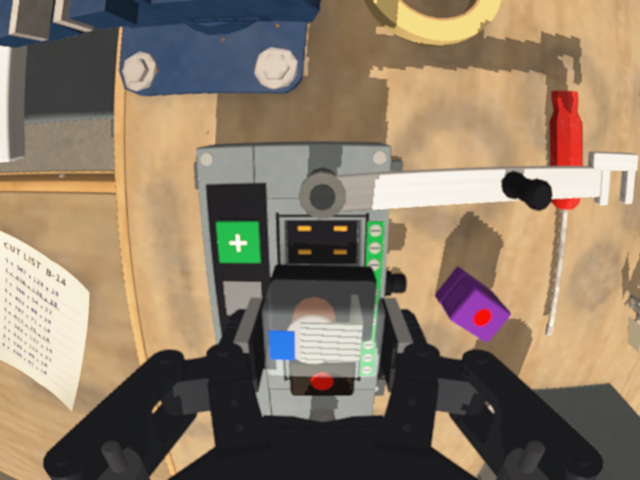

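Emit:
{"name": "move_arm", "arguments": {
  "offset": [
    [-0.1,0,2],
    [0,0,2],
    [0,0,2],
    [0,0,1],
    [0,0,0]
  ],
  "twist": [
    [0,0,0],
    [0,0,0],
    [0,0,0],
    [0,0,0],
    [0,0,0]
  ],
  "grip": [0.4,0.4,0.4,0.4,0.4]
}}

```text
time: 17.6
ee_pos: [0.4718, -0.2087, 0.0943]
tcp_rot: [-180.0, -0.0, 94.1]
wrist_force: [-0.6, 0.1, -1.0]
opening: 0.0471
grasp_force: 51.9
```

Emit:
{"name": "move_arm", "arguments": {
  "offset": [
    [0,0,0.4],
    [0,0,0.4],
    [0,0,0.3],
    [0,0,0.3],
    [0,0,0]
  ],
  "twist": [
    [0,0,0],
    [0,0,0],
    [0,0,0],
    [0,0,0],
    [0,0,0]
  ],
  "grip": [0.4,0.4,0.4,0.4,0.4]
}}

```text
time: 18.1
ee_pos: [0.4718, -0.2088, 0.08]
tcp_rot: [-180.0, -0.0, 94.1]
wrist_force: [-0.5, 0.7, -0.8]
opening: 0.047
grasp_force: 51.9
```

Emit:
{"name": "move_arm", "arguments": {
  "offset": [
    [0,0,0.15],
    [0,0,0.15],
    [0,0,0.1],
    [0,0,0]
  ],
  "twist": [
    [0,0,0],
    [0,0,0],
    [0,0,0],
    [0,0,0]
  ],
  "grip": [0.4,0.4,0.4,0.4]
}}

```text
time: 18.5
ee_pos: [0.4719, -0.2088, 0.0761]
tcp_rot: [-180.0, -0.0, 94.1]
wrist_force: [0.3, 0.0, -0.5]
opening: 0.0468
grasp_force: 51.9
```

Emit:
{"name": "move_arm", "arguments": {
  "offset": [
    [0,0,0.1],
    [0,0,0.1],
    [0,0,0]
  ],
  "twist": [
    [0,0,0],
    [0,0,0],
    [0,0,0]
  ],
  "grip": [0.4,0.4,0.4]
}}

```text
time: 18.8
ee_pos: [0.472, -0.209, 0.0752]
tcp_rot: [180.0, 0.0, 94.1]
wrist_force: [-2.0, 0.2, 6.0]
opening: 0.047
grasp_force: 52.5
```

Emit:
{"name": "move_arm", "arguments": {
  "offset": [
    [0,0,0],
    [0,0,0],
    [0,0,0],
    [0,0,-3],
    [0,0,-4]
  ],
  "twist": [
    [0,0,0],
    [0,0,0],
    [0,0,0],
    [0,0,0],
    [0,0,0]
  ],
  "grip": [0.65,0.75,0.75,0.75,0.75]
}}

```text
time: 19.3
ee_pos: [0.4708, -0.2083, 0.143]
tcp_rot: [-179.8, -0.1, 94.1]
wrist_force: [0.5, -0.5, 0.6]
opening: 0.0643
grasp_force: 0.0
```

Emit:
{"name": "move_arm", "arguments": {
  "offset": [
    [0,0,-4],
    [-4.7,0,0],
    [-4.7,0,0],
    [0,0,0],
    [0,0,0]
  ],
  "twist": [
    [0,0,0],
    [0,0,0],
    [0,0,0],
    [0,0,0],
    [0,0,0]
  ],
  "grip": [0.75,0.75,0.75,0.75,0.75]
}}

```text
time: 19.8
ee_pos: [0.4783, -0.3033, 0.1836]
tcp_rot: [-179.9, -0.1, 94.0]
wrist_force: [1.0, 0.6, 1.2]
opening: 0.0642
grasp_force: 0.0
```

```bash
cat >> h.py <<'E'
def seated(c):
    P,u,v=cloud(c); U=w2u(P)
    for k,y in enumerate((.046,0,-.046)):
        m=(abs(U[:,0])<.03)&(abs(U[:,1]-y)<.0215)&(P[:,2]>.05)&(P[:,2]<.1)
        if m.sum()<50: print(k,'none',m.sum()); continue
        z=P[m,2]; t=z>np.percentile(z,60)-.004; q=np.c_[U[m],z][t]; A=np.c_[q[:,:2],np.ones(len(q))]
        print(k,m.sum(),rect(q),'z',np.round(np.percentile(z,[50,80,95]),4),'tilt',np.round(np.degrees(np.linalg.lstsq(A,q[:,2],rcond=None)[0][:2]),1))
E
python3 - <<'E'
from h import *
me(); c=snap('wrist'); seated(c)
E
```

```text
t 19.8 w [ 0.4783 -0.3033  0.1836] u [ 0.0004 -0.0471] rot [-1.7994e+02 -5.0000e-02  9.3960e+01] F [1.  0.6 1.2] op 0.0642 0.0
0 4062 [ 0.3 45.  33.7 47.3 88.5] z [0.0738 0.0745 0.0751] tilt [-0.1  0.2]
1 none 0
2 3991 [  0.1 -46.   34.1  47.8  89. ] z [0.0737 0.0744 0.075 ] tilt [-0.  -0.6]
```

Emit:
{"name": "move_arm", "arguments": {
  "offset": [
    [0.1,0,4],
    [0,0,3],
    [0,0,2.5],
    [0,0,1],
    [0,0,0.6]
  ],
  "twist": [
    [0,0,0],
    [0,0,0],
    [0,0,0],
    [0,0,0],
    [0,0,0]
  ],
  "grip": [0.75,0.75,0.75,0.75,0.75]
}}

```text
time: 20.35
ee_pos: [0.4785, -0.3006, 0.0729]
tcp_rot: [-180.0, -0.0, 94.1]
wrist_force: [0.2, 0.1, 1.0]
opening: 0.0642
grasp_force: 0.0
```

Emit:
{"name": "move_arm", "arguments": {
  "offset": [
    [0,0,0],
    [0,0,0],
    [0,0,0],
    [0,0,0]
  ],
  "twist": [
    [0,0,0],
    [0,0,0],
    [0,0,0],
    [0,0,0]
  ],
  "grip": [0.75,0.4,0.4,0.4],
  "force": 50
}}

```text
time: 20.75
ee_pos: [0.4793, -0.302, 0.0749]
tcp_rot: [179.9, 0.1, 94.1]
wrist_force: [-0.6, 0.4, 7.1]
opening: 0.0466
grasp_force: 53.3
```

Emit:
{"name": "move_arm", "arguments": {
  "offset": [
    [0,0,-2],
    [0,0,-4],
    [0,0,-4],
    [0,0,-4],
    [0,0,-4]
  ],
  "twist": [
    [0,0,0],
    [0,0,0],
    [0,0,0],
    [0,0,0],
    [0,0,0]
  ],
  "grip": [0.4,0.4,0.4,0.4,0.4]
}}

```text
time: 21.25
ee_pos: [0.4783, -0.3016, 0.2555]
tcp_rot: [180.0, 0.0, 94.1]
wrist_force: [0.6, -1.0, -2.1]
opening: 0.0467
grasp_force: 52.4
```

Emit:
{"name": "move_arm", "arguments": {
  "offset": [
    [4.1,0.19,0],
    [4.1,0.19,0],
    [4.1,0.19,0],
    [4.1,0.19,0],
    [4.1,0.19,0]
  ],
  "twist": [
    [0,0,0],
    [0,0,0],
    [0,0,0],
    [0,0,0],
    [0,0,0]
  ],
  "grip": [0.4,0.4,0.4,0.4,0.4]
}}

```text
time: 21.75
ee_pos: [0.4732, -0.0951, 0.2538]
tcp_rot: [179.9, 0.0, 94.0]
wrist_force: [1.8, 0.9, -0.6]
opening: 0.0469
grasp_force: 52.5
```

Emit:
{"name": "move_arm", "arguments": {
  "offset": [
    [4.1,0.19,0],
    [4.1,0.19,0],
    [4.1,0.19,0],
    [4.1,0.19,0],
    [4.1,0.19,0]
  ],
  "twist": [
    [0,0,0],
    [0,0,0],
    [0,0,0],
    [0,0,0],
    [0,0,0]
  ],
  "grip": [0.4,0.4,0.4,0.4,0.4]
}}

```text
time: 22.25
ee_pos: [0.4681, 0.1103, 0.2539]
tcp_rot: [179.9, -0.0, 94.1]
wrist_force: [0.2, -0.7, -0.7]
opening: 0.0469
grasp_force: 52.5
```

Emit:
{"name": "move_arm", "arguments": {
  "offset": [
    [4.1,0.19,0],
    [4.1,0.19,0],
    [4.1,0.19,0],
    [4.1,0.19,0],
    [4.1,0.19,0]
  ],
  "twist": [
    [0,0,0],
    [0,0,0],
    [0,0,0],
    [0,0,0],
    [0,0,0]
  ],
  "grip": [0.4,0.4,0.4,0.4,0.4]
}}

```text
time: 22.75
ee_pos: [0.463, 0.3156, 0.2538]
tcp_rot: [180.0, -0.0, 94.1]
wrist_force: [1.7, 0.2, -1.0]
opening: 0.0471
grasp_force: 52.5
```

Emit:
{"name": "move_arm", "arguments": {
  "offset": [
    [4.1,0.19,0],
    [4.1,0.19,0],
    [4.1,0.19,0],
    [0,0,0],
    [0,0,0]
  ],
  "twist": [
    [0,0,0],
    [0,0,0],
    [0,0,0],
    [0,0,0],
    [0,0,0]
  ],
  "grip": [0.4,0.4,0.4,0.4,0.4]
}}

```text
time: 23.25
ee_pos: [0.46, 0.4376, 0.2528]
tcp_rot: [-180.0, 0.0, 94.2]
wrist_force: [-0.3, -0.3, -1.1]
opening: 0.0469
grasp_force: 52.3
```

Emit:
{"name": "move_arm", "arguments": {
  "offset": [
    [0,0,4],
    [0,0,4],
    [0,0,4],
    [0,0,4],
    [0,0,2]
  ],
  "twist": [
    [0,0,0],
    [0,0,0],
    [0,0,0],
    [0,0,0],
    [0,0,0]
  ],
  "grip": [0.4,0.4,0.4,0.4,0.4]
}}

```text
time: 23.75
ee_pos: [0.4596, 0.4344, 0.0702]
tcp_rot: [-179.8, 0.1, 94.0]
wrist_force: [0.4, -0.3, -0.5]
opening: 0.0469
grasp_force: 52.4
```

Emit:
{"name": "move_arm", "arguments": {
  "offset": [
    [0,0,1],
    [0,0,0.7],
    [0,0,0],
    [0,0,0],
    [0,0,0]
  ],
  "twist": [
    [0,0,0],
    [0,0,0],
    [0,0,0],
    [0,0,0],
    [0,0,0]
  ],
  "grip": [0.4,0.4,0.4,0.75,0.75]
}}

```text
time: 24.25
ee_pos: [0.4609, 0.4374, 0.0579]
tcp_rot: [179.9, -0.1, 94.1]
wrist_force: [-0.7, -0.6, -0.2]
opening: 0.0641
grasp_force: 0.0
```

Emit:
{"name": "move_arm", "arguments": {
  "offset": [
    [0,0,-2],
    [0,0,-4],
    [0,0,-4],
    [0,0,-4],
    [0,0,-4]
  ],
  "twist": [
    [0,0,0],
    [0,0,0],
    [0,0,0],
    [0,0,0],
    [0,0,0]
  ],
  "grip": [0.75,0.75,0.75,0.75,0.75]
}}

```text
time: 24.75
ee_pos: [0.4602, 0.4369, 0.2391]
tcp_rot: [179.9, -0.1, 94.1]
wrist_force: [0.7, 0.7, 1.4]
opening: 0.064
grasp_force: 0.0
```

Emit:
{"name": "move_arm", "arguments": {
  "offset": [
    [-4.6,-0.6,0],
    [-4.6,-0.6,0],
    [-4.6,-0.6,0],
    [-4.6,-0.6,0],
    [-4.6,-0.6,0]
  ],
  "twist": [
    [0,0,0],
    [0,0,0],
    [0,0,0],
    [0,0,0],
    [0,0,0]
  ],
  "grip": [0.75,0.75,0.75,0.75,0.75]
}}

```text
time: 25.25
ee_pos: [0.4464, 0.2039, 0.2374]
tcp_rot: [179.9, -0.0, 94.1]
wrist_force: [0.6, -0.2, 0.3]
opening: 0.0638
grasp_force: 0.0
```

Emit:
{"name": "move_arm", "arguments": {
  "offset": [
    [-3,-0.3,0],
    [0,0,0],
    [0,0,0]
  ],
  "twist": [
    [0,0,0],
    [0,0,0],
    [0,0,0]
  ],
  "grip": [0.75,0.75,0.75]
}}

```text
time: 25.55
ee_pos: [0.4461, 0.175, 0.2374]
tcp_rot: [179.9, -0.0, 94.0]
wrist_force: [0.5, -0.4, -0.1]
opening: 0.0641
grasp_force: 0.0
```

```bash
cat >> h.py <<'E'
def fresh(c,x0=.3,x1=.53,y0=.075,y1=.3):
    P,u,v=cloud(c); m=(P[:,2]>.038)&(P[:,2]<.056)&(P[:,0]>x0)&(P[:,0]<x1)&(P[:,1]>y0)&(P[:,1]<y1)
    im=np.zeros((480,640),np.uint8); im[v[m],u[m]]=255; n,lab,st,cc=cv2.connectedComponentsWithStats(im); L=lab[v,u]
    for k in range(1,n):
        if st[k,4]>300: q=P[m&(L==k)]; print('fresh',st[k],rect(q),np.median(q[:,2]))
E
python3 - <<'E'
from h import *
me(); c=snap('wrist'); save(c,'w6'); fresh(c)
t=snap('top')
for r in finder.pinpoint(t,'burnt0')[:6]: print(round(r['p'],2),np.round(r['position']),np.round(at_d(t,r['position']),3))
for r in finder.pinpoint(t,'fresh0')[:6]: print(round(r['p'],2),np.round(r['position']),np.round(at_d(t,r['position']),3))
E
```

```text
t 25.6 w [0.4461 0.175  0.2374] u [0.0008 0.4322] rot [ 1.7989e+02 -5.0000e-02  9.3980e+01] F [ 0.5 -0.4 -0.1] op 0.0641 0.0
fresh [ 274  248   58   50 1784] [431.  119.9  48.3  34.   26.7] 0.04466702193157382
0.78 [395. 205.] [ 0.597 -0.252  0.049]
0.72 [173. 256.] [0.462 0.422 0.024]
0.59 [469. 264.] [ 0.412 -0.466  0.047]
0.63 [381. 246.] [ 0.471 -0.204  0.077]
0.55 [276. 262.] [0.433 0.111 0.048]
0.37 [175. 255.] [0.466 0.42  0.009]
0.32 [169. 256.] [0.461 0.426 0.051]
```

Emit:
{"name": "move_arm", "arguments": {
  "offset": [
    [-2.7,-0.95,0],
    [-2.7,-0.95,0],
    [0,0,2],
    [0,0,3],
    [0,0,3]
  ],
  "twist": [
    [0,0,0],
    [0,0,0],
    [0,0,-0.132],
    [0,0,-0.132],
    [0,0,-0.132]
  ],
  "grip": [0.75,0.75,0.75,0.75,0.75]
}}

```text
time: 26.25
ee_pos: [0.431, 0.1207, 0.1556]
tcp_rot: [179.9, 0.0, 117.1]
wrist_force: [-0.0, -0.9, -0.3]
opening: 0.0643
grasp_force: 0.0
```

Emit:
{"name": "move_arm", "arguments": {
  "offset": [
    [0,0,0],
    [0,0,0]
  ],
  "twist": [
    [0,0,0],
    [0,0,0]
  ],
  "grip": [0.75,0.75]
}}

```text
time: 26.45
ee_pos: [0.4306, 0.1205, 0.1568]
tcp_rot: [-180.0, -0.0, 116.6]
wrist_force: [0.2, -0.1, 0.7]
opening: 0.0644
grasp_force: 0.0
```

Run:
```python
from h import *
me(); t=snap('top'); s=snap('side')
for c in (s,):
    P,u,v=cloud(c); m=(P[:,0]>.33)&(P[:,0]<.5)&(P[:,1]>-.1)&(P[:,1]<.1)&(P[:,2]>.02)&(P[:,2]<.14)
    for y in np.arange(-.1,.1,.01):
        k=m&(abs(P[:,1]-y)<.005); print(round(y,2),k.sum(),np.round(np.percentile(P[k,2],98),3) if k.sum()>5 else '',end=' | ')
c=snap('wrist'); P,u,v=cloud(c); print()
m=(P[:,0]>.33)&(P[:,0]<.5)&(P[:,2]<.14)
for y in np.arange(-.1,.1,.01):
    k=m&(abs(P[:,1]-y)<.005); print(round(y,2),k.sum(),np.round(np.percentile(P[k,2],[90,98]),3) if k.sum()>5 else '',end=' | ')
```

```text
t 26.4 w [0.4306 0.1205 0.1568] u [-0.0184  0.379 ] rot [-1.7996e+02 -1.0000e-02  1.1659e+02] F [ 0.2 -0.1  0.7] op 0.0644 0.0
-0.1 10 0.028 | -0.09 28 0.027 | -0.08 93 0.131 | -0.07 291 0.132 | -0.06 981 0.128 | -0.05 167 0.132 | -0.04 148 0.132 | -0.03 163 0.132 | -0.02 149 0.132 | -0.01 155 0.132 | -0.0 142 0.131 | 0.01 137 0.131 | 0.02 53 0.133 | 0.03 32 0.132 | 0.04 0  | 0.05 0  | 0.06 0  | 0.07 0  | 0.08 0  | 0.09 16 0.045 | 
-0.1 0  | -0.09 0  | -0.08 23 [-0.  0.] | -0.07 124 [-0.  0.] | -0.06 152 [0.    0.095] | -0.05 400 [0.097 0.097] | -0.04 396 [0.097 0.097] | -0.03 397 [0.097 0.097] | -0.02 322 [0.096 0.097] | -0.01 436 [0.024 0.133] | -0.0 894 [0.127 0.133] | 0.01 1915 [0.097 0.133] | 0.02 7282 [0.088 0.13 ] | 0.03 3519 [0.127 0.133] | 0.04 1960 [0.025 0.127] | 0.05 2239 [0.025 0.026] | 0.06 2507 [0.018 0.025] | 0.07 3256 [0.014 0.015] | 0.08 2172 [0.    0.001] | 0.09 1882 [0.    0.001] |
```

Emit:
{"name": "move_arm", "arguments": {
  "offset": [
    [0,0,4],
    [0,0,3],
    [0,0,2],
    [0,0,1.5],
    [0,0,0.7]
  ],
  "twist": [
    [0,0,0],
    [0,0,0],
    [0,0,0],
    [0,0,0],
    [0,0,0]
  ],
  "grip": [0.75,0.75,0.75,0.75,0.75]
}}

```text
time: 27.1
ee_pos: [0.4308, 0.1201, 0.0441]
tcp_rot: [-180.0, -0.0, 116.7]
wrist_force: [-0.7, 0.8, 1.2]
opening: 0.0639
grasp_force: 0.0
```

Emit:
{"name": "move_arm", "arguments": {
  "offset": [
    [0,0,0],
    [0,0,0],
    [0,0,0],
    [0,0,0],
    [0,0,0]
  ],
  "twist": [
    [0,0,0],
    [0,0,0],
    [0,0,0],
    [0,0,0],
    [0,0,0]
  ],
  "grip": [0.75,0.4,0.4,0.4,0.4],
  "force": 50
}}

```text
time: 27.6
ee_pos: [0.4316, 0.1203, 0.0458]
tcp_rot: [179.9, 0.0, 116.7]
wrist_force: [-0.5, -0.2, 7.2]
opening: 0.0467
grasp_force: 52.9
```

Emit:
{"name": "move_arm", "arguments": {
  "offset": [
    [0,0,-4],
    [0,0,-4],
    [0,0,-4],
    [0,0,-4],
    [0,0,-4]
  ],
  "twist": [
    [0,0,0],
    [0,0,0],
    [0,0,0.132],
    [0,0,0.132],
    [0,0,0.132]
  ],
  "grip": [0.4,0.4,0.4,0.4,0.4]
}}

```text
time: 28.1
ee_pos: [0.4305, 0.12, 0.2464]
tcp_rot: [180.0, -0.0, 93.7]
wrist_force: [1.7, 0.3, -0.2]
opening: 0.0469
grasp_force: 52.1
```

Run:
```python
from h import *
o=me(); d=u2w(0,0)-o['ee_pos'][:2]; y=np.radians(o['tcp_rot'][2]); print(d@[np.cos(y),np.sin(y)], d@[np.sin(y),-np.cos(y)])
```

```text
t 28.1 w [0.4305 0.12   0.2464] u [-0.0185  0.3784] rot [ 1.7995e+02 -1.0000e-02  9.3750e+01] F [ 1.7  0.3 -0.2] op 0.0469 52.1
-0.3783509147578388 0.019532708733415043
```

Emit:
{"name": "move_arm", "arguments": {
  "offset": [
    [-3.78,0.2,0],
    [-3.78,0.2,0],
    [-3.78,0.2,0],
    [-3.78,0.2,0],
    [-3.78,0.2,0]
  ],
  "twist": [
    [0,0,0],
    [0,0,0],
    [0,0,0],
    [0,0,0],
    [0,0,0]
  ],
  "grip": [0.4,0.4,0.4,0.4,0.4]
}}

```text
time: 28.6
ee_pos: [0.454, -0.0693, 0.2448]
tcp_rot: [180.0, 0.0, 94.1]
wrist_force: [0.3, -0.4, -0.7]
opening: 0.0474
grasp_force: 52.3
```

Emit:
{"name": "move_arm", "arguments": {
  "offset": [
    [-3.78,0.2,0],
    [-3.78,0.2,0],
    [-3.78,0.2,0],
    [-3.78,0.2,0],
    [-3.78,0.2,0]
  ],
  "twist": [
    [0,0,0],
    [0,0,0],
    [0,0,0],
    [0,0,0],
    [0,0,0]
  ],
  "grip": [0.4,0.4,0.4,0.4,0.4]
}}

```text
time: 29.1
ee_pos: [0.4774, -0.2573, 0.2447]
tcp_rot: [180.0, 0.0, 94.0]
wrist_force: [1.0, 0.2, -0.4]
opening: 0.0473
grasp_force: 52.3
```

Emit:
{"name": "move_arm", "arguments": {
  "offset": [
    [0,0,3],
    [0,0,3],
    [0,0,2],
    [0,0,0],
    [0,0,0]
  ],
  "twist": [
    [0,0,0],
    [0,0,0],
    [0,0,0],
    [0,0,0],
    [0,0,0]
  ],
  "grip": [0.4,0.4,0.4,0.4,0.4]
}}

```text
time: 29.6
ee_pos: [0.4775, -0.2556, 0.1651]
tcp_rot: [180.0, 0.0, 94.1]
wrist_force: [0.3, -0.5, -1.3]
opening: 0.0474
grasp_force: 52.1
```

Run:
```python
from h import *
me(); c=snap('wrist'); held(c); me()
```

```text
t 29.6 w [ 0.4775 -0.2556  0.1651] u [0.0028 0.0005] rot [1.7999e+02 1.0000e-02 9.4060e+01] F [ 0.3 -0.5 -1.3] op 0.0474 52.1
held n 10613 z pct [0.0001 0.0008 0.0013 0.0047 0.023 ]
top rect tool mm [-0.7 -0.  43.  34.5 89.9] zmed 0.0013 x [-0.0163  0.0159]
tilt deg [1.3 0.2]
t 29.6 w [ 0.4779 -0.2557  0.1658] u [0.0032 0.0003] rot [1.7992e+02 5.0000e-02 9.4070e+01] F [-0.2  0.2 -1.5] op 0.0467 52.1
```

Emit:
{"name": "move_arm", "arguments": {
  "offset": [
    [0,-0.3,2],
    [0,0,2],
    [0,0,2],
    [0,0,1],
    [0,0,0]
  ],
  "twist": [
    [0,0,0],
    [0,0,0],
    [0,0,0],
    [0,0,0],
    [0,0,0]
  ],
  "grip": [0.4,0.4,0.4,0.4,0.4]
}}

```text
time: 30.15
ee_pos: [0.4744, -0.2557, 0.0942]
tcp_rot: [-180.0, -0.0, 94.1]
wrist_force: [-0.9, -0.4, -0.9]
opening: 0.0473
grasp_force: 52.2
```

Emit:
{"name": "move_arm", "arguments": {
  "offset": [
    [0,0,0.4],
    [0,0,0.4],
    [0,0,0.3],
    [0,0,0.3],
    [0,0,0]
  ],
  "twist": [
    [0,0,0],
    [0,0,0],
    [0,0,0],
    [0,0,0],
    [0,0,0]
  ],
  "grip": [0.4,0.4,0.4,0.4,0.4]
}}

```text
time: 30.65
ee_pos: [0.4743, -0.2557, 0.0799]
tcp_rot: [-180.0, -0.0, 94.1]
wrist_force: [0.4, -0.4, -0.8]
opening: 0.0471
grasp_force: 52.2
```

Emit:
{"name": "move_arm", "arguments": {
  "offset": [
    [0,0,0.15],
    [0,0,0.15],
    [0,0,0.1],
    [0,0,0.1],
    [0,0,0]
  ],
  "twist": [
    [0,0,0],
    [0,0,0],
    [0,0,0],
    [0,0,0],
    [0,0,0]
  ],
  "grip": [0.4,0.4,0.4,0.4,0.4]
}}

```text
time: 31.15
ee_pos: [0.4744, -0.2558, 0.0751]
tcp_rot: [-180.0, -0.0, 94.1]
wrist_force: [0.1, 0.2, -0.5]
opening: 0.0469
grasp_force: 52.2
```

Emit:
{"name": "move_arm", "arguments": {
  "offset": [
    [0,0,0.1],
    [0,0,0.1],
    [0,0,0]
  ],
  "twist": [
    [0,0,0],
    [0,0,0],
    [0,0,0]
  ],
  "grip": [0.4,0.4,0.4]
}}

```text
time: 31.45
ee_pos: [0.4745, -0.2559, 0.0748]
tcp_rot: [180.0, 0.0, 94.1]
wrist_force: [-4.7, 3.2, 11.6]
opening: 0.0472
grasp_force: 53.5
```

Emit:
{"name": "move_arm", "arguments": {
  "offset": [
    [0,0,0],
    [0,0,0],
    [0,0,0],
    [0,0,-3],
    [0,0,-4]
  ],
  "twist": [
    [0,0,0],
    [0,0,0],
    [0,0,0],
    [0,0,0],
    [0,0,0]
  ],
  "grip": [0.65,0.75,0.75,0.75,0.75]
}}

```text
time: 31.95
ee_pos: [0.4734, -0.2552, 0.1419]
tcp_rot: [-179.8, -0.1, 94.1]
wrist_force: [0.9, -0.5, -0.3]
opening: 0.064
grasp_force: 0.0
```

Emit:
{"name": "move_arm", "arguments": {
  "offset": [
    [0,0,-4],
    [0,0,-3.5],
    [-4,0,0],
    [-4,0,0],
    [0,0,0]
  ],
  "twist": [
    [0,0,0],
    [0,0,0],
    [0,0,0],
    [0,0,0],
    [0,0,0]
  ],
  "grip": [0.75,0.5,0,0,0]
}}

```text
time: 32.45
ee_pos: [0.4801, -0.339, 0.2173]
tcp_rot: [-180.0, 0.0, 93.9]
wrist_force: [-0.3, 0.1, 0.2]
opening: 0.0057
grasp_force: 0.0
```

Run:
```python
from h import *
me(); c=snap('wrist'); seated(c); save(c,'w7')
P,u,v=cloud(c); U=w2u(P)
m=(P[:,2]>.1)&(P[:,2]<.13)&(abs(U[:,0]-.11)<.04)&(abs(U[:,1]-.09)<.05); q=U[m]; print('handle',rect(q),P[m,2].max())
m=(P[:,2]>.118)&(P[:,2]<.135)&(abs(U[:,0])<.03)&(abs(U[:,1]+.114)<.03); print('knob',m.sum(),rect(U[m]) if m.sum() else '',np.percentile(P[m,2],[50,90]) if m.sum() else '')
t=snap('top')
for r in finder.pinpoint(t,'burnt0')[:6]: print(round(r['p'],2),np.round(r['position']),np.round(at_d(t,r['position']),3))
P,u,v=cloud(t); m=(P[:,2]>.04)&(P[:,2]<.06)&(abs(P[:,0]-.46)<.08)&(abs(P[:,1]-.41)<.07); print('tray things',m.sum(), rect(P[m]))
```

```text
t 32.5 w [ 0.4801 -0.339   0.2173] u [-0.0002 -0.0829] rot [-1.7997e+02  3.0000e-02  9.3920e+01] F [-0.3  0.1  0.2] op 0.0057 0.0
0 3251 [ 0.3 44.5 33.5 47.9 89.5] z [0.0739 0.0746 0.0752] tilt [-0.   0.7]
1 3108 [-0.3 -0.7 48.1 33.2  0.1] z [0.0738 0.0745 0.0751] tilt [-0.   0.2]
2 none 0Traceback (most recent call last):
  File "<stdin>", line 4, in <module>
    return umr_maximum(a, axis, None, out, keepdims, initial, where)
ValueError: zero-size array to reduction operation maximum which has no identity
```

View pics/w7.png

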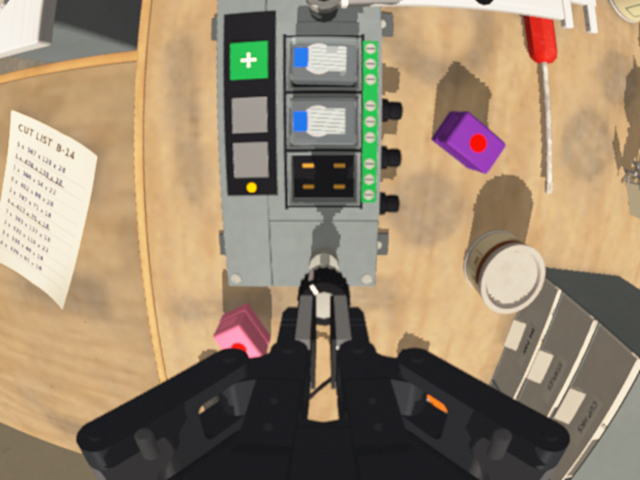

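Emit:
{"name": "move_arm", "arguments": {
  "offset": [
    [4.23,2.27,0],
    [4.23,2.27,0],
    [4.23,2.27,0],
    [4.23,2.27,0],
    [4.23,2.27,0]
  ],
  "twist": [
    [0,0,0],
    [0,0,0],
    [0,0,0],
    [0,0,0],
    [0,0,0]
  ],
  "grip": [0,0,0,0,0]
}}

```text
time: 33.0
ee_pos: [0.5785, -0.1139, 0.2184]
tcp_rot: [180.0, -0.0, 94.1]
wrist_force: [0.4, 0.3, -0.2]
opening: 0.0002
grasp_force: 0.0
```

Emit:
{"name": "move_arm", "arguments": {
  "offset": [
    [0.3,0,0],
    [0,0,0]
  ],
  "twist": [
    [0,0,0],
    [0,0,0]
  ],
  "grip": [0,0]
}}

```text
time: 33.2
ee_pos: [0.5781, -0.1117, 0.2181]
tcp_rot: [-180.0, -0.0, 94.3]
wrist_force: [0.3, 0.2, -0.9]
opening: 0.0
grasp_force: 0.0
```

Run:
```python
from h import *
me()
for n in ('wrist','top','side'):
    c=snap(n); P,u,v=cloud(c); U=w2u(P)
    m=(P[:,2]>.1)&(P[:,2]<.125)&(abs(U[:,0]-.11)<.03)&(abs(U[:,1]-.09)<.04); print(n,'handle',m.sum(),rect(U[m]) if m.sum()>5 else '')
    m=(P[:,2]>.04)&(P[:,2]<.06)&(abs(P[:,0]-.46)<.08)&(abs(P[:,1]-.41)<.07); print('tray things',m.sum(), rect(P[m]) if m.sum()>5 else '')
    if n=='top':
        for r in finder.pinpoint(c,'burnt0')[:6]: print(round(r['p'],2),np.round(r['position']),np.round(at_d(c,r['position']),3))
        save(c,'tray',(130,210,220,300),5)
```

```text
t 33.2 w [ 0.5781 -0.1117  0.2181] u [0.113  0.1372] rot [-1.7996e+02 -1.0000e-02  9.4250e+01] F [ 0.3  0.2 -0.9] op 0.0 0.0
wrist handle 139 [112.6 104.7   7.3  12.9  83.2]
tray things 0 
top handle 0 
tray things 394 [472.4 407.4 146.3 104.8  49. ]
0.76 [395. 208.] [ 0.588 -0.253  0.047]
0.68 [185. 257.] [0.455 0.379 0.051]
0.54 [311. 226.] [0.545 0.003 0.001]
0.5 [469. 262.] [ 0.419 -0.468  0.045]
side handle 59 [112.3  93.9  15.5  16.   84.7]
tray things 237 [461.8 404.7  49.2  94.1   1.8]
```

View pics/tray.png

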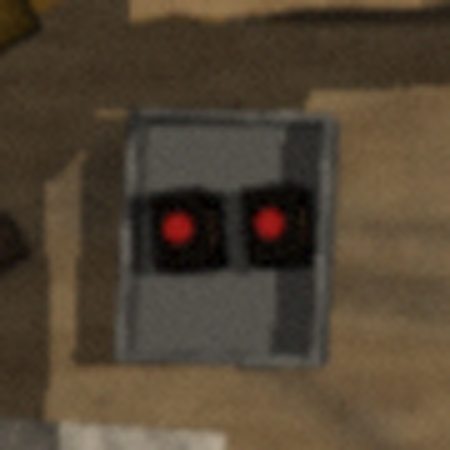

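Emit:
{"name": "move_arm", "arguments": {
  "offset": [
    [0,0,3.5],
    [0,0,3.5],
    [0,0,2.6],
    [0,0,0],
    [0,0,0]
  ],
  "twist": [
    [0,0,0],
    [0,0,0],
    [0,0,0],
    [0,0,0],
    [0,0,0]
  ],
  "grip": [0,0,0,0,0]
}}

```text
time: 33.9
ee_pos: [0.5779, -0.1145, 0.123]
tcp_rot: [-180.0, -0.0, 94.0]
wrist_force: [0.5, -0.9, 1.3]
opening: -0.0001
grasp_force: 0.0
```

Emit:
{"name": "move_arm", "arguments": {
  "offset": [
    [-0.9,0,0],
    [-0.9,0,0],
    [-0.9,0,0],
    [0,0,0]
  ],
  "twist": [
    [0,0,0],
    [0,0,0],
    [0,0,0],
    [0,0,0]
  ],
  "grip": [0,0,0,0]
}}

```text
time: 34.3
ee_pos: [0.5804, -0.1421, 0.1229]
tcp_rot: [179.9, 0.0, 94.0]
wrist_force: [0.5, -0.3, -0.4]
opening: -0.0001
grasp_force: 0.0
```

Run:
```python
from h import *
me()
```

```text
t 34.3 w [ 0.5804 -0.1421  0.1229] u [0.1132 0.1068] rot [1.7995e+02 4.0000e-02 9.3990e+01] F [ 0.5 -0.3 -0.4] op -0.0001 0.0
```

Emit:
{"name": "move_arm", "arguments": {
  "offset": [
    [-1.14,0.11,0],
    [-1.14,0.11,0],
    [-1.14,0.11,0],
    [-1.14,0.11,0],
    [-1.14,0.11,0]
  ],
  "twist": [
    [0,0,0.1],
    [0,0,0.1],
    [0,0,0.1],
    [0,0,0.1],
    [0,0,0.1]
  ],
  "grip": [0,0,0,0,0]
}}

```text
time: 34.8
ee_pos: [0.5784, -0.1976, 0.1225]
tcp_rot: [180.0, -0.0, 65.2]
wrist_force: [0.6, 0.4, 0.9]
opening: -0.0003
grasp_force: 0.6
```

Emit:
{"name": "move_arm", "arguments": {
  "offset": [
    [-1.14,0.11,0],
    [-1.14,0.11,0],
    [-1.14,0.11,0],
    [-1.14,0.11,0],
    [-1.14,0.11,0]
  ],
  "twist": [
    [0,0,0.1],
    [0,0,0.1],
    [0,0,0.1],
    [0,0,0.1],
    [0,0,0.1]
  ],
  "grip": [0,0,0,0,0]
}}

```text
time: 35.3
ee_pos: [0.5495, -0.2466, 0.1225]
tcp_rot: [180.0, -0.0, 36.5]
wrist_force: [1.3, -0.4, -0.0]
opening: 0.0001
grasp_force: 0.6
```

```bash
cat >> h.py <<'E'
def arc():
    o=me(); p=w2u(o['ee_pos'])[0]-[0,.09]; a=np.radians(o['tcp_rot'][2])-TH
    print('a',round(a,3),'r',round(p@[np.sin(a),-np.cos(a)],4),'s',round(p@[np.cos(a),np.sin(a)],4))
E
python3 - <<'E'
from h import *
arc()
E
```

```text
t 35.3 w [ 0.5495 -0.2466  0.1225] u [0.0753 0.0046] rot [ 1.7997e+02 -3.0000e-02  3.6530e+01] F [ 1.3 -0.4 -0. ] op 0.0001 0.6
a 0.569 r 0.1125 s 0.0173
```

Emit:
{"name": "move_arm", "arguments": {
  "offset": [
    [-1.14,0.11,0],
    [-1.14,0.11,0],
    [-1.14,0.11,0],
    [-1.14,0.11,0],
    [0,0,0]
  ],
  "twist": [
    [0,0,0.1],
    [0,0,0.1],
    [0,0,0.1],
    [0,0,0.1],
    [0,0,0]
  ],
  "grip": [0,0,0,0,0]
}}

```text
time: 35.8
ee_pos: [0.5108, -0.2719, 0.1226]
tcp_rot: [180.0, 0.0, 13.7]
wrist_force: [1.1, -0.3, -0.2]
opening: -0.0003
grasp_force: 0.0
```

Emit:
{"name": "move_arm", "arguments": {
  "offset": [
    [-0.57,0.06,0],
    [-0.57,0.06,0],
    [0,0,0]
  ],
  "twist": [
    [0,0,0.05],
    [0,0,0.05],
    [0,0,0]
  ],
  "grip": [0,0,0]
}}

```text
time: 36.1
ee_pos: [0.5007, -0.275, 0.1225]
tcp_rot: [180.0, -0.0, 8.2]
wrist_force: [0.4, 0.1, 0.3]
opening: 0.0003
grasp_force: 0.0
```

Emit:
{"name": "move_arm", "arguments": {
  "offset": [
    [-0.35,0,0],
    [-0.2,0,0],
    [0,0,0]
  ],
  "twist": [
    [0,0,0.03],
    [0,0,0.03],
    [0,0,0]
  ],
  "grip": [0,0,0]
}}

```text
time: 36.4
ee_pos: [0.4952, -0.2756, 0.1223]
tcp_rot: [-180.0, 0.0, 4.7]
wrist_force: [0.3, 0.0, 0.0]
opening: 0.0001
grasp_force: 0.0
```

Run:
```python
from h import *
arc()
```

```text
t 36.4 w [ 0.4952 -0.2756  0.1223] u [ 0.0191 -0.0206] rot [-180.      0.      4.66] F [0.3 0.  0. ] op 0.0001 0.0
a 0.013 r 0.1108 s 0.0176
```

Emit:
{"name": "move_arm", "arguments": {
  "offset": [
    [-0.1,0,0],
    [-0.1,0,0],
    [0,0,0]
  ],
  "twist": [
    [0,0,0],
    [0,0,0],
    [0,0,0]
  ],
  "grip": [0,0,0]
}}

```text
time: 36.7
ee_pos: [0.4947, -0.2756, 0.1224]
tcp_rot: [-180.0, -0.2, 4.8]
wrist_force: [10.2, 1.0, -2.9]
opening: -0.0002
grasp_force: 4.6
```

Emit:
{"name": "move_arm", "arguments": {
  "offset": [
    [-0.1,0,0],
    [0,0,0]
  ],
  "twist": [
    [0,0,0],
    [0,0,0]
  ],
  "grip": [0,0]
}}

```text
time: 36.9
ee_pos: [0.4945, -0.2756, 0.1225]
tcp_rot: [-180.0, -0.3, 4.8]
wrist_force: [13.5, 2.2, -4.4]
opening: -0.0001
grasp_force: 6.9
```

Emit:
{"name": "move_arm", "arguments": {
  "offset": [
    [-0.1,0,0],
    [0,0,0]
  ],
  "twist": [
    [0,0,0],
    [0,0,0]
  ],
  "grip": [0,0]
}}

```text
time: 37.1
ee_pos: [0.4944, -0.2756, 0.1225]
tcp_rot: [-180.0, -0.4, 4.8]
wrist_force: [17.8, 1.5, -6.7]
opening: 0.0003
grasp_force: 9.3
```

Emit:
{"name": "move_arm", "arguments": {
  "offset": [
    [1,0,0],
    [0,0,-4],
    [0,0,-4],
    [-1.4,4.5,-3],
    [-1.4,4.5,0]
  ],
  "twist": [
    [0,0,0],
    [0,0,0],
    [0,0,0],
    [0,0,-0.1],
    [0,0,-0.15]
  ],
  "grip": [0,0,0,0,0]
}}

```text
time: 37.6
ee_pos: [0.4874, -0.3636, 0.2344]
tcp_rot: [179.7, -0.2, 19.4]
wrist_force: [1.4, -0.4, 0.1]
opening: -0.0003
grasp_force: 0.0
```

Emit:
{"name": "move_arm", "arguments": {
  "offset": [
    [0,0,0],
    [0,0,0],
    [0,0,0],
    [0,0,0],
    [0,0,0]
  ],
  "twist": [
    [0,0,-0.15],
    [0,0,-0.15],
    [0,0,-0.15],
    [0,0,-0.15],
    [0,0,-0.15]
  ],
  "grip": [0,0,0.3,0.6,0.6]
}}

```text
time: 38.1
ee_pos: [0.4862, -0.3631, 0.2289]
tcp_rot: [-179.9, 0.0, 62.4]
wrist_force: [-0.4, 0.5, 0.0]
opening: 0.0434
grasp_force: 0.0
```

Emit:
{"name": "move_arm", "arguments": {
  "offset": [
    [0,0,0],
    [0,0,0],
    [0,0,0],
    [0,0,0],
    [0,0,0]
  ],
  "twist": [
    [0,0,-0.15],
    [0,0,-0.15],
    [0,0,-0.15],
    [0,0,-0.1],
    [0,0,0]
  ],
  "grip": [0.6,0.6,0.6,0.6,0.6]
}}

```text
time: 38.6
ee_pos: [0.4863, -0.363, 0.2289]
tcp_rot: [-180.0, -0.0, 93.6]
wrist_force: [0.2, -0.5, 0.2]
opening: 0.051
grasp_force: 0.0
```

Run:
```python
from h import *
o=me(); print(o['q'],o['torque']); c=snap('wrist'); save(c,'w8')
P,u,v=cloud(c); U=w2u(P)
m=(P[:,2]>.12)&(P[:,2]<.132)&(abs(U[:,0])<.035)&(abs(U[:,1]+.114)<.03); print('knob',m.sum(),rect(U[m]),np.percentile(P[m,2],[50,90]))
m=(P[:,2]>.1)&(P[:,2]<.125)&(abs(U[:,0])<.03)&(abs(U[:,1]+.023)<.03); print('handle',m.sum(),rect(U[m]) if m.sum() else '')
m=(P[:,2]>.08)&(P[:,2]<.092)&(abs(U[:,0])<.03)&(U[:,1]>-.09)&(U[:,1]<.07); print('bar',m.sum(),cv2.fitLine((U[m]*1000).astype(np.float32),cv2.DIST_HUBER,0,.01,.01).ravel())
s=snap('side'); save(s,'s8',(320,240,460,400),4)
```

```text
t 38.6 w [ 0.4863 -0.363   0.2289] u [ 0.0043 -0.1073] rot [-1.7996e+02 -2.0000e-02  9.3600e+01] F [ 0.2 -0.5  0.2] op 0.051 0.0
[-3.67358014e+01  1.25575877e+01  1.58859145e+01  9.33756616e+01
 -1.33392377e-02  4.96664412e+01] [-0.01871926 -0.03598029  0.00126707]
knob 2051 [  -0.3 -114.1   34.2   34.5   46.4] [0.12676845 0.12777772]
handle 583 [  0.1 -23.1  16.6  16.6  77.5]
bar 5424 [ 3.2313267e-04 -9.9999994e-01  5.1986251e-02 -1.1967485e+01]
```

View pics/w8.png

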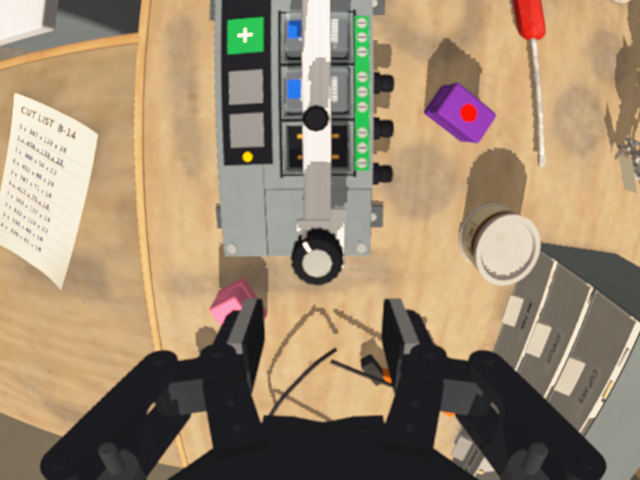

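Emit:
{"name": "move_arm", "arguments": {
  "offset": [
    [-0.67,-0.45,0],
    [0,0,0],
    [0,0,0],
    [0,0,0],
    [0,0,0]
  ],
  "twist": [
    [0,0,-0.15],
    [0,0,-0.15],
    [0,0,-0.15],
    [0,0,-0.15],
    [0,0,-0.15]
  ],
  "grip": [0.6,0.6,0.6,0.6,0.6]
}}

```text
time: 39.2
ee_pos: [0.4822, -0.37, 0.2291]
tcp_rot: [-180.0, -0.0, 136.7]
wrist_force: [-0.3, -0.1, 0.2]
opening: 0.0512
grasp_force: 0.0
```

Emit:
{"name": "move_arm", "arguments": {
  "offset": [
    [0,0,0],
    [0,0,0],
    [0,0,0],
    [0,0,0],
    [0,0,0]
  ],
  "twist": [
    [0,0,-0.15],
    [0,0,-0.15],
    [0,0,-0.15],
    [0,0,-0.15],
    [0,0,-0.15]
  ],
  "grip": [0.6,0.6,0.6,0.6,0.6]
}}

```text
time: 39.7
ee_pos: [0.4822, -0.37, 0.2291]
tcp_rot: [180.0, -0.0, 179.6]
wrist_force: [0.5, 1.0, 0.6]
opening: 0.051
grasp_force: 0.0
```

Emit:
{"name": "move_arm", "arguments": {
  "offset": [
    [0,0,0],
    [0,0,0],
    [0,0,0],
    [0,0,0],
    [0,0,0]
  ],
  "twist": [
    [0,0,-0.15],
    [0,0,-0.15],
    [0,0,-0.15],
    [0,0,-0.15],
    [0,0,-0.15]
  ],
  "grip": [0.6,0.6,0.6,0.6,0.6]
}}

```text
time: 40.2
ee_pos: [0.4822, -0.37, 0.2291]
tcp_rot: [180.0, -0.0, -137.4]
wrist_force: [0.3, -0.3, 0.7]
opening: 0.0516
grasp_force: 0.0
```

Emit:
{"name": "move_arm", "arguments": {
  "offset": [
    [0,0,0],
    [0,0,0],
    [0,0,0],
    [0,0,0],
    [0,0,0]
  ],
  "twist": [
    [0,0,-0.15],
    [0,0,-0.15],
    [0,0,-0.15],
    [0,0,0],
    [0,0,0]
  ],
  "grip": [0.6,0.6,0.6,0.6,0.6]
}}

```text
time: 40.7
ee_pos: [0.4823, -0.3701, 0.2291]
tcp_rot: [180.0, -0.0, -112.1]
wrist_force: [-0.3, 0.0, 0.2]
opening: 0.0514
grasp_force: 0.0
```

Run:
```python
from h import *
o=me(); print(o['q'],o['torque']); y=np.radians(o['tcp_rot'][2]); d=u2w(-.0002,-.114)-o['ee_pos'][:2]; print('tool dxy',d@[np.cos(y),np.sin(y)], d@[np.sin(y),-np.cos(y)])
```

```text
t 40.7 w [ 0.4823 -0.3701  0.2291] u [-0.0002 -0.114 ] rot [ 179.99   -0.   -112.15] F [-0.3  0.   0.2] op 0.0514 0.0
[-3.74994390e+01  1.26708508e+01  1.60416423e+01  9.33783099e+01
 -3.55753482e-03 -1.05353926e+02] [ 0.02457323  0.02013161 -0.07082704]
tool dxy -9.178251894094717e-06 3.0505500074047607e-06
```

Emit:
{"name": "move_arm", "arguments": {
  "offset": [
    [0,0,4],
    [0,0,4],
    [0,0,2],
    [0,0,1.3],
    [0,0,0]
  ],
  "twist": [
    [0,0,0],
    [0,0,0],
    [0,0,0],
    [0,0,0],
    [0,0,0]
  ],
  "grip": [0.6,0.6,0.6,0.6,0.6]
}}

```text
time: 41.2
ee_pos: [0.4817, -0.3696, 0.1146]
tcp_rot: [179.9, 0.0, -112.0]
wrist_force: [-0.0, -0.8, 0.4]
opening: 0.0511
grasp_force: 0.0
```

Emit:
{"name": "move_arm", "arguments": {
  "offset": [
    [0,0,0],
    [0,0,0],
    [0,0,0],
    [0,0,0]
  ],
  "twist": [
    [0,0,0],
    [0,0,0],
    [0,0,0],
    [0,0,0]
  ],
  "grip": [0.2,0.2,0.2,0.2],
  "force": 40
}}

```text
time: 41.6
ee_pos: [0.4828, -0.3705, 0.1178]
tcp_rot: [-179.9, -0.0, -111.8]
wrist_force: [0.1, 1.6, 6.6]
opening: 0.032
grasp_force: 40.3
```

```bash
cat >> h.py <<'E'
def tq(n=4):
    T=[]
    for i in range(n): viewer.camera('top'); T.append(bot.get_obs()['torque'])
    print('torque mean',np.round(np.mean(T,0),3),'std z',np.round(np.std(np.array(T)[:,2]),3)); o=me(); print('q6',round(o['q'][5],1))
E
python3 - <<'E'
from h import *
tq()
E
```

```text
torque mean [ 0.139  0.079 -0.04 ] std z 0.036
t 41.8 w [ 0.4828 -0.3705  0.1178] u [ 0.0004 -0.1145] rot [-1.7985e+02 -4.0000e-02 -1.1182e+02] F [-0.7  0.2  6.4] op 0.0319 40.3
q6 -105.7
```

Emit:
{"name": "move_arm", "arguments": {
  "offset": [
    [0,0,0],
    [0,0,0],
    [0,0,0],
    [0,0,0],
    [0,0,0]
  ],
  "twist": [
    [0,0,0.15],
    [0,0,0.15],
    [0,0,0.15],
    [0,0,0.15],
    [0,0,0.15]
  ],
  "grip": [0.2,0.2,0.2,0.2,0.2]
}}

```text
time: 42.3
ee_pos: [0.4829, -0.3706, 0.1172]
tcp_rot: [-179.9, 0.1, -155.1]
wrist_force: [1.8, -1.5, 1.5]
opening: 0.0319
grasp_force: 40.0
```

Emit:
{"name": "move_arm", "arguments": {
  "offset": [
    [0,0,0],
    [0,0,0],
    [0,0,0]
  ],
  "twist": [
    [0,0,0.15],
    [0,0,0.15],
    [0,0,0.15]
  ],
  "grip": [0.2,0.2,0.2]
}}

```text
time: 42.6
ee_pos: [0.4829, -0.3706, 0.1168]
tcp_rot: [-179.9, 0.1, 179.1]
wrist_force: [2.3, -2.5, -1.6]
opening: 0.0318
grasp_force: 39.9
```

Run:
```python
from h import *
print(bot.get_obs()['torque']); tq()
c=snap('wrist'); save(c,'w9',(220,200,420,350),4);
```

```text
[-0.48942743 -0.43472369  0.08906871]
torque mean [-0.586 -0.545 -0.018] std z 0.036
t 42.8 w [ 0.4828 -0.3706  0.1167] u [ 0.0003 -0.1146] rot [-1.7993e+02  8.0000e-02  1.7969e+02] F [ 4.  -2.9  0.7] op 0.032 40.0
q6 -37.2
```

View pics/w9.png

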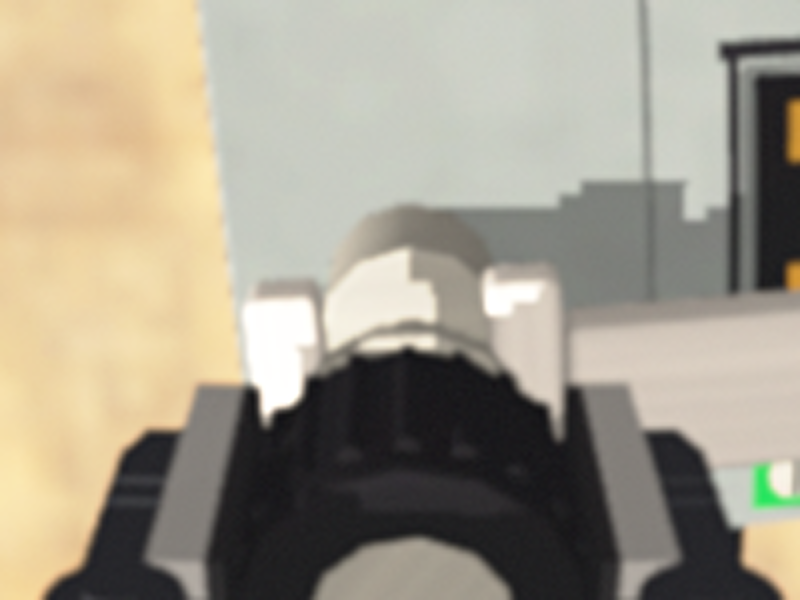

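Emit:
{"name": "move_arm", "arguments": {
  "offset": [
    [0,0,0],
    [0,0,0]
  ],
  "twist": [
    [0,0,0.15],
    [0,0,0.15]
  ],
  "grip": [0.2,0.2]
}}

```text
time: 43.05
ee_pos: [0.4828, -0.3706, 0.1164]
tcp_rot: [-180.0, 0.1, 162.1]
wrist_force: [4.4, -5.6, -1.5]
opening: 0.0323
grasp_force: 39.9
```

```bash
cat > r.py <<'E'
from h import *
o=bot.get_obs(); print(np.round(o['ee_pos'],5),np.round(o['torque'],3),np.round(o['joint_efforts'],3),np.round(o['tcp_rot'],2),np.round(o['wrist_force'],1))
E
python3 r.py
```

```text
[ 0.48277 -0.37057  0.11645] [-0.938 -0.849 -0.02 ] [  0.547 -60.962  44.732   2.559   0.303  -2.635] [-1.7996e+02  9.0000e-02  1.6211e+02] [ 4.4 -5.6 -1.5]
```

Emit:
{"name": "move_arm", "arguments": {
  "offset": [
    [0,0,0],
    [0,0,0]
  ],
  "twist": [
    [0,0,0.15],
    [0,0,0.15]
  ],
  "grip": [0.2,0.2]
}}

```text
time: 43.25
ee_pos: [0.4827, -0.3706, 0.1162]
tcp_rot: [-180.0, 0.1, 144.9]
wrist_force: [4.8, -4.1, -4.4]
opening: 0.0322
grasp_force: 39.8
```

```bash
python3 r.py
```

```text
[ 0.48273 -0.3706   0.11623] [-1.026 -0.891  0.026] [  0.639 -61.907  45.269   2.804   0.331  -2.44 ] [-1.7998e+02  8.0000e-02  1.4490e+02] [ 4.8 -4.1 -4.4]
```

Emit:
{"name": "move_arm", "arguments": {
  "offset": [
    [0,0,0],
    [0,0,0]
  ],
  "twist": [
    [0,0,0.15],
    [0,0,0.15]
  ],
  "grip": [0.2,0.2]
}}

```text
time: 43.45
ee_pos: [0.4827, -0.3706, 0.1161]
tcp_rot: [180.0, 0.1, 127.7]
wrist_force: [5.6, -5.1, -2.5]
opening: 0.0318
grasp_force: 40.0
```

```bash
python3 r.py
```

```text
[ 0.4827  -0.37061  0.1161 ] [-1.057 -0.888  0.144] [  0.655 -61.948  45.253   2.836   0.364  -2.341] [1.8000e+02 8.0000e-02 1.2771e+02] [ 5.6 -5.1 -2.5]
```

Emit:
{"name": "move_arm", "arguments": {
  "offset": [
    [0,0,0],
    [0,0,0]
  ],
  "twist": [
    [0,0,0.15],
    [0,0,0.15]
  ],
  "grip": [0.2,0.2]
}}

```text
time: 43.65
ee_pos: [0.4827, -0.3706, 0.1161]
tcp_rot: [180.0, 0.1, 110.5]
wrist_force: [4.0, -5.7, -2.6]
opening: 0.032
grasp_force: 40.0
```

```bash
python3 r.py
```

```text
[ 0.48268 -0.37062  0.11609] [-1.066 -0.889  0.126] [  0.753 -61.912  45.258   2.815   0.388  -2.348] [1.7998e+02 7.0000e-02 1.1052e+02] [ 4.  -5.7 -2.6]
```

Emit:
{"name": "move_arm", "arguments": {
  "offset": [
    [0,0,0],
    [0,0,0],
    [0,0,0]
  ],
  "twist": [
    [0,0,0.15],
    [0,0,0.15],
    [0,0,0.15]
  ],
  "grip": [0.2,0.2,0.2]
}}

```text
time: 43.95
ee_pos: [0.4827, -0.3706, 0.1161]
tcp_rot: [180.0, 0.1, 84.7]
wrist_force: [4.3, -5.7, -2.9]
opening: 0.0316
grasp_force: 40.0
```

```bash
python3 r.py
```

```text
[ 0.48265 -0.37061  0.11609] [-1.072 -0.894  0.153] [  0.878 -61.867  45.291   2.765   0.436  -2.349] [1.7995e+02 6.0000e-02 8.4740e+01] [ 4.3 -5.7 -2.9]
```

Emit:
{"name": "move_arm", "arguments": {
  "offset": [
    [0,0,0],
    [0,0,0],
    [0,0,0]
  ],
  "twist": [
    [0,0,0.15],
    [0,0,0.15],
    [0,0,0.15]
  ],
  "grip": [0.2,0.2,0.2]
}}

```text
time: 44.25
ee_pos: [0.4826, -0.3706, 0.1161]
tcp_rot: [179.9, 0.0, 59.0]
wrist_force: [3.2, -5.5, -2.8]
opening: 0.032
grasp_force: 40.1
```

```bash
python3 r.py
```

```text
[ 0.48261 -0.37061  0.11608] [-1.107 -0.826  0.124] [  0.972 -61.793  45.351   2.659   0.49   -2.348] [1.7994e+02 4.0000e-02 5.8960e+01] [ 3.2 -5.5 -2.8]
```

Emit:
{"name": "move_arm", "arguments": {
  "offset": [
    [0,0,0],
    [0,0,0],
    [0,0,0],
    [0,0,-2],
    [0,0,-3]
  ],
  "twist": [
    [0,0,0],
    [0,0,0],
    [0,0,0],
    [0,0,0],
    [0,0,0]
  ],
  "grip": [0.6,0.6,0.6,0.6,0.6]
}}

```text
time: 44.75
ee_pos: [0.4813, -0.3693, 0.1648]
tcp_rot: [-179.8, -0.0, 59.3]
wrist_force: [0.7, -0.8, -1.2]
opening: 0.0511
grasp_force: 0.0
```

Emit:
{"name": "move_arm", "arguments": {
  "offset": [
    [0,0,-4],
    [0,0,-4],
    [0,0,0],
    [0,0,0]
  ],
  "twist": [
    [0,0,0],
    [0,0,0],
    [0,0,0],
    [0,0,0]
  ],
  "grip": [0.6,0.6,0.3,0]
}}

```text
time: 45.15
ee_pos: [0.4825, -0.3702, 0.247]
tcp_rot: [179.9, 0.0, 59.2]
wrist_force: [-0.1, -0.7, -0.6]
opening: 0.0231
grasp_force: 0.0
```

Run:
```python
from h import *
o=me(); print(o['q']); c=snap('wrist'); s=snap('side'); t=snap('top'); seated(c)
P,u,v=cloud(c); U=w2u(P); m=(P[:,2]>.115)&(P[:,2]<.132)&(abs(U[:,0])<.035)&(abs(U[:,1]+.114)<.03); print('knob',rect(U[m]),u[m].min(),u[m].max(),v[m].min(),v[m].max(),np.median(P[m,2]))
m=(P[:,2]>.08)&(P[:,2]<.092)&(abs(U[:,0])<.03)&(U[:,1]>-.09)&(U[:,1]<.07); print('bar',m.sum(),cv2.fitLine((U[m]*1000).astype(np.float32),cv2.DIST_HUBER,0,.01,.01).ravel())
a=cv2.resize(c['color'][180:300,250:410,::-1],(640,480),interpolation=cv2.INTER_CUBIC)
cv2.imwrite('pics/w10.png',a)
```

```text
t 45.1 w [ 0.4825 -0.3702  0.247 ] u [ 1.000e-04 -1.141e-01] rot [1.799e+02 1.000e-02 5.925e+01] F [-0.1 -0.7 -0.6] op 0.0231 0.0
[-3.74944419e+01  1.29892094e+01  1.84148807e+01  9.53302880e+01
  3.74734439e-03  8.32592763e+01]
0 2788 [ 0.  46.  20.8 42.9  0.2] z [0.0753 0.0866 0.0874] tilt [-1.4  0.1]
1 2618 [-0.   0.1 42.8 20.7 89.8] z [0.0752 0.0866 0.0874] tilt [-1.1 -1.1]
2 1405 [  0.1 -46.   20.8  42.9   0.3] z [0.0864 0.0871 0.0885] tilt [0.3 2.2]
knob [   0.2 -114.1   35.    34.7   48.6] 299 348 214 264 0.12486325482320366
bar 4968 [ 4.4565806e-03 -9.9999005e-01  1.1777816e+00 -1.1069946e+01]
```

View pics/w10.png

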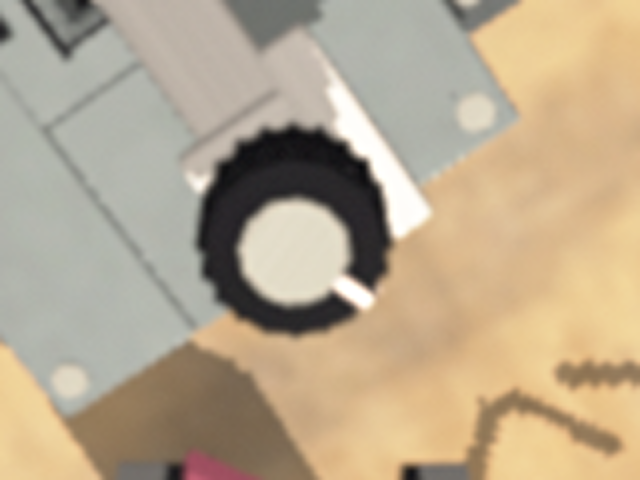

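Emit:
{"name": "move_arm", "arguments": {
  "offset": [
    [0,0,0],
    [0,0,0],
    [0,0,0],
    [0,0,0],
    [0,0,0]
  ],
  "twist": [
    [0,0,-0.122],
    [0,0,-0.122],
    [0,0,-0.122],
    [0,0,-0.122],
    [0,0,-0.122]
  ],
  "grip": [0,0,0,0,0]
}}

```text
time: 45.8
ee_pos: [0.4819, -0.3698, 0.2446]
tcp_rot: [-179.9, -0.1, 94.4]
wrist_force: [0.7, -0.2, 0.9]
opening: 0.0001
grasp_force: 0.0
```

Emit:
{"name": "move_arm", "arguments": {
  "offset": [
    [4.1,-1.45,0],
    [4.1,-1.45,0],
    [4.1,-1.45,0],
    [4.1,-1.45,0],
    [0,0,0]
  ],
  "twist": [
    [0,0,0],
    [0,0,0],
    [0,0,0],
    [0,0,0],
    [0,0,0]
  ],
  "grip": [0,0,0,0,0]
}}

```text
time: 46.3
ee_pos: [0.4107, -0.2072, 0.2458]
tcp_rot: [-179.9, -0.1, 94.2]
wrist_force: [1.8, -1.2, -0.5]
opening: 0.0003
grasp_force: 0.0
```

Emit:
{"name": "move_arm", "arguments": {
  "offset": [
    [0,0,3.5],
    [0,0,3.5],
    [0,0,3.5],
    [0,0,3.5],
    [0,0,0]
  ],
  "twist": [
    [0,0,0],
    [0,0,0],
    [0,0,0],
    [0,0,0],
    [0,0,0]
  ],
  "grip": [0,0,0,0,0]
}}

```text
time: 46.8
ee_pos: [0.4101, -0.2095, 0.1009]
tcp_rot: [-179.6, -0.3, 94.1]
wrist_force: [-0.6, -0.5, -0.0]
opening: -0.0003
grasp_force: 0.0
```

Run:
```python
from h import *
me(); c=snap('wrist'); seated(c)
for n,z in dict(reset_key=.047,keeper_handle=.121).items():
    for r in finder.pinpoint(c,n)[:2]: print(n,round(r['p'],2),np.round(r['position']),np.round(w2u(at_z(c,r['position'],z))[0],4))
t=snap('side')
for r in finder.pinpoint(t,'reset_key')[:2]: print('side',round(r['p'],2),np.round(w2u(at_z(t,r['position'],.047))[0],4))
```

```text
t 46.8 w [ 0.4101 -0.2095  0.1009] u [-0.0613  0.0511] rot [-179.57   -0.26   94.09] F [-0.6 -0.5 -0. ] op -0.0003 0.0
0 7523 [-0.7 46.1 42.9 20.6 89.9] z [0.0747 0.0865 0.0871] tilt [3.2 0.1]
1 562 [ 3.8  9.  37.9 20.9 23. ] z [0.0731 0.0837 0.0866] tilt [-29.4  23.1]
2 none 0
side 0.61 [0.0476 0.0388]
```

Emit:
{"name": "move_arm", "arguments": {
  "offset": [
    [-0.1,0.3,1.5],
    [0,0,1],
    [0,0,0.5],
    [0,0,0],
    [0,0,0]
  ],
  "twist": [
    [0,0,0],
    [0,0,0],
    [0,0,0],
    [0,0,0],
    [0,0,0]
  ],
  "grip": [0,0,0,0,0]
}}

```text
time: 47.55
ee_pos: [0.416, -0.2114, 0.0766]
tcp_rot: [180.0, 0.0, 94.1]
wrist_force: [-0.5, 0.1, 0.0]
opening: -0.0002
grasp_force: 0.0
```

```bash
python3 r.py; python3 -c "
from h import *
me()"
```

```text
[ 0.41595 -0.21143  0.07663] [ 0.028 -0.003  0.006] [ 1.0000e-03 -3.9047e+01  4.5791e+01 -1.9000e-02 -0.0000e+00 -1.0000e-03] [1.7998e+02 1.0000e-02 9.4070e+01] [-0.5  0.1  0. ]
t 47.5 w [ 0.416  -0.2114  0.0766] u [-0.0556  0.0488] rot [1.7998e+02 1.0000e-02 9.4070e+01] F [-0.5  0.1  0. ] op -0.0002 0.0
```

Emit:
{"name": "move_arm", "arguments": {
  "offset": [
    [0.1,-0.2,0],
    [0,0,0.3],
    [0,0,0.3],
    [0,0,0]
  ],
  "twist": [
    [0,0,0],
    [0,0,0],
    [0,0,0],
    [0,0,0]
  ],
  "grip": [0,0,0,0]
}}

```text
time: 47.95
ee_pos: [0.4135, -0.2104, 0.0697]
tcp_rot: [-180.0, -0.0, 94.1]
wrist_force: [0.4, 0.2, 0.2]
opening: 0.0001
grasp_force: 0.0
```

Emit:
{"name": "move_arm", "arguments": {
  "offset": [
    [0,0,0.1],
    [0,0,0.1],
    [0,0,0]
  ],
  "twist": [
    [0,0,0],
    [0,0,0],
    [0,0,0]
  ],
  "grip": [0,0,0]
}}

```text
time: 48.25
ee_pos: [0.4138, -0.2105, 0.0684]
tcp_rot: [180.0, 0.0, 94.1]
wrist_force: [-0.7, 1.8, 2.9]
opening: -0.0003
grasp_force: 1.8
```

Emit:
{"name": "move_arm", "arguments": {
  "offset": [
    [0,0,0.1],
    [0,0,0]
  ],
  "twist": [
    [0,0,0],
    [0,0,0]
  ],
  "grip": [0,0]
}}

```text
time: 48.45
ee_pos: [0.4138, -0.2105, 0.0682]
tcp_rot: [180.0, 0.0, 94.1]
wrist_force: [-5.3, 2.0, 11.8]
opening: 0.0
grasp_force: 5.7
```

Emit:
{"name": "move_arm", "arguments": {
  "offset": [
    [0,0,0.1],
    [0,0,0]
  ],
  "twist": [
    [0,0,0],
    [0,0,0]
  ],
  "grip": [0,0]
}}

```text
time: 48.65
ee_pos: [0.4138, -0.2105, 0.068]
tcp_rot: [179.9, 0.0, 94.1]
wrist_force: [-8.8, 4.7, 19.1]
opening: -0.0001
grasp_force: 9.6
```

Emit:
{"name": "move_arm", "arguments": {
  "offset": [
    [0,0,-1],
    [0,0,-4],
    [0,0,-4],
    [0,0,-4],
    [0,0,-4]
  ],
  "twist": [
    [0,0,0],
    [0,0,0],
    [0,0,0],
    [0,0,0],
    [0,0,0]
  ],
  "grip": [0,0,0,0,0]
}}

```text
time: 49.15
ee_pos: [0.4137, -0.2104, 0.2378]
tcp_rot: [180.0, 0.0, 94.1]
wrist_force: [0.6, -1.0, 0.0]
opening: 0.0001
grasp_force: 0.0
```

Emit:
{"name": "move_arm", "arguments": {
  "offset": [
    [0,-2,-2],
    [0,-2,0],
    [0,0,0],
    [0,0,0]
  ],
  "twist": [
    [0,0,0],
    [0,0,0],
    [0,0,0],
    [0,0,0]
  ],
  "grip": [0.5,0.5,0.5,0.5]
}}

```text
time: 49.55
ee_pos: [0.374, -0.2135, 0.2561]
tcp_rot: [180.0, 0.0, 94.0]
wrist_force: [-0.2, -0.2, -0.4]
opening: 0.0426
grasp_force: 0.0
```

Run:
```python
from h import *
me(); s=snap('side'); c=snap('wrist')
a=cv2.resize(s['color'][150:400,200:500,::-1],(720,600),interpolation=cv2.INTER_CUBIC); cv2.imwrite('pics/fin.png',a)
P,u,v=cloud(c); U=w2u(P)
m=(P[:,2]>.1)&(P[:,2]<.125)&(abs(U[:,0])<.03)&(abs(U[:,1]+.023)<.03); print('handle',m.sum(),rect(U[m]) if m.sum()>5 else '')
```

```text
t 49.5 w [ 0.374  -0.2135  0.2561] u [-0.0976  0.0496] rot [1.7997e+02 1.0000e-02 9.4030e+01] F [-0.2 -0.2 -0.4] op 0.0426 0.0
handle 407 [ -0.7 -22.8  16.5  15.5  16.3]
```

View pics/fin.png

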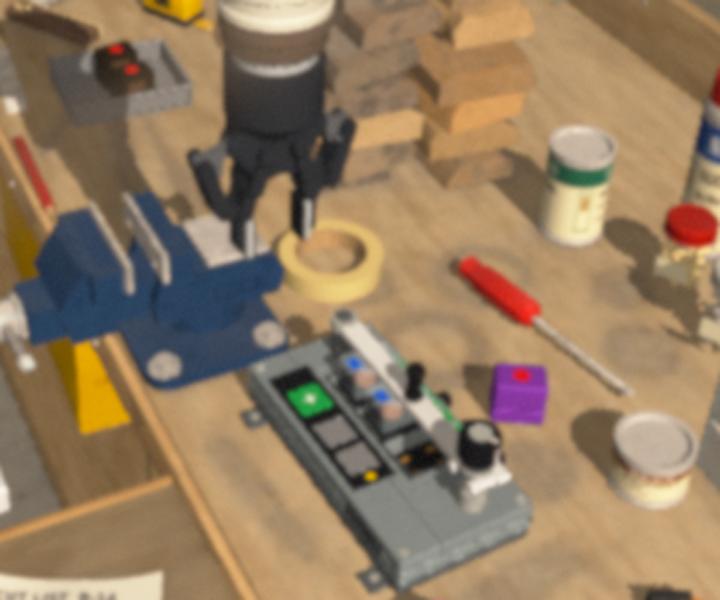

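The side view shows the keeper shut over two seated fresh relays (350-390, 370-410). Both burnt relays are in the tray (115-135, 50-70), and the arm is clear of everything. I'm handing the job in.

```bash
python3 -c "
from h import *
print(bot.job_done())"
```

```text
the job is handed in; nothing more can be done
None
```

The job is done and handed in: two burnt relays are in the tray, two fresh relays are fully home, the keeper is shut, the thumbscrew slipped about 1.3 rad (roughly five clicks, estimated from rotation), and reset was pressed, peaking at about 19 N.

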